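# Load and start the platform shaker

## Robot

A 6-joint arm with a two-finger parallel gripper is mounted at the origin on the work surface. World frame = base frame: x ahead of the robot, y to its left, z up, the work surface at z = 0. Lengths are in m, angles in degrees, forces in N, time in s.
With the tool pointing down it reaches from about 0.25 to 0.725 m from the base axis. Payload 9.7 kg.
Tool frame: the origin (TCP) lies between the finger pads; the fingertips stand 17 mm ahead of it and the grasp point (between the pads) lies 2 mm behind it; z points along the fingers, x is the direction in which the jaws open and shut, and the axes are right-handed (so a half turn about z gives the same grasp; the last joint's range is limited). The gripper opens to 85 mm and grips with 20 to 120 N. Pads are 22 mm wide; open, the fingers measure 114 mm over their backs; the gripper's body (76 mm by 85 mm) begins 54 mm behind the grasp point. The pads swing forward as they close: fully open they stand 13 mm farther back than shut.
Start: joints at [64.802, 4.979, 10.078, 95.1, 0, 90], TCP at [0.234, 0.498, 0.248] pointing down, gripper open.
Joint ranges: [-179.16, 179.16], [-48.56, 103.87], [-65.8, 70.77], [-126.05, 130.52], [-82.76, 87.17], [-180, 180]. Speed limits (degrees/s): [127.2, 127.2, 147.25, 180, 180, 180].

## Interface

Orientations are given as [roll, pitch, yaw] about the fixed x, y, z axes, in that order (R = Rz(yaw) Ry(pitch) Rx(roll)).
In Python, from rig import env, imaging gives the robot as it stands.
- The arm moves only by the tool drive_tool, never from a script. Its argument "moves" is text: rows parted by semicolons, each of 7 numbers parted by spaces: the finger opening in mm, from 0 to 85.4, then the shift along the tool's x, y, z in mm, then the turn, a rotation vector about the tool's x, y, z in rad. A call has exactly 8 rows; each row shifts and turns the pose as measured when the row begins, along the tool's axes as they then stand; what a row does not reach is not made up. A row lasts 1/10 s, in which the tool goes at most 50 mm and 8.59 degrees, less where a joint would pass 70% of its speed; a pose out of reach is approached as far as the arm can. A call is refused whole if a number of a shift passes 50 or a number of a turn 0.15, either way. A call with a gripper value outside its range is refused whole. The fingers move at their own pace and stop on an object; "grip_force" is the grip in N (left out, the last holds). Time passes only in rows, so rows that do not move let the fingers close, or fill a call up. It gives the time, the measured TCP pose, the force and the opening at its end, in the units of the state.
- env.get_obs(): the state, without advancing time (a new reading comes with each control period).
- imaging.read_camera(name): name is "scene" or "top"; returns the picture (400x640x3 uint8, blue, green, red); there is no depth.
- imaging.calibration(name): a dict with "mtx" (3x3 intrinsics, pixels), "distortion" ([k1, k2, p1, p2, k3] as OpenCV has them; the pictures are not rectified), "pose" (4x4, takes a point from camera to world coordinates). Camera axes: x right, y up, looking along -z (the intrinsics and any distortion apply to the point x, -y, -z); pixel columns grow to the right and rows downward; lengths in m; the calibration is good to about 2 mm. A picture is of the moment at which its call begins. calibration takes no time and is no camera call.
- env.hand_in(): hands the job in, once; it reports no verdict.
The state is a dict: "t": time; "joint_positions": joint angles; "qd": joint speeds; "joint_efforts": joint torques, N m; "ee_pos": TCP position; "orientation": TCP orientation; "ft_force": force on the tool from outside, world axes, zero at the start; "ft_torque": the same for the moment, N m; "grip_width": finger opening in m.
Only numpy, scipy, OpenCV 4.12 (cv2) and the standard library are available. Lean on these libraries where they do the work, as an engineer would, in place of code of your own. Each camera call takes 0.05 s, during which the arm holds its last target.

## Task

Load every sample pot into the shaker, one to a socket and each fully home and upright on its socket floor; the rubber-lined sockets are snug, and a pot goes down easily only while it is being twisted. Draw the white splash guard, the tallest panel, out of the stack leaning on the polystyrene box without toppling the other boards, and drop it fully down into the two channels across the shaker's front. With everything in place press the start button, and leave the dishes, jar and marker where they stand.

Things in the scene. Friction and masses are not known exactly. Their poses are not given: they have to be found in the camera images.
- pot1_mid (a point): sample pot, a closed rigid upright cylinder 78 mm tall, about 160 g: amber body 52 mm across, tapering to 47 mm over the lowest 10 mm; ribbed black press-on cap 56 mm across and 20 mm high, by which it is gripped. The point is on its axis half-way up (39 mm above its foot); z points up. Two to four of the four pots are present
- pot2_mid (a point): sample pot, a closed rigid upright cylinder 78 mm tall, about 160 g: amber body 52 mm across, tapering to 47 mm over the lowest 10 mm; ribbed black press-on cap 56 mm across and 20 mm high, by which it is gripped. The point is on its axis half-way up (39 mm above its foot); z points up. Two to four of the four pots are present
- pot3_mid (a point): sample pot, a closed rigid upright cylinder 78 mm tall, about 160 g: amber body 52 mm across, tapering to 47 mm over the lowest 10 mm; ribbed black press-on cap 56 mm across and 20 mm high, by which it is gripped. The point is on its axis half-way up (39 mm above its foot); z points up. Two to four of the four pots are present
- pot4_mid (a point): sample pot, a closed rigid upright cylinder 78 mm tall, about 160 g: amber body 52 mm across, tapering to 47 mm over the lowest 10 mm; ribbed black press-on cap 56 mm across and 20 mm high, by which it is gripped. The point is on its axis half-way up (39 mm above its foot); z points up. Two to four of the four pots are present
- socket1 (a point): middle of the flat floor of one of four alike sockets (2 x 2, 92 mm apart); z up. 32 mm deep, 56 mm across at the chamfered mouth; sprung rubber lips inside, from 30 mm above the floor down to 2 mm, close to 49 mm and grip the pot: straight down it takes 35 to 60 N, while being turned to and fro about 10 to 25 N (turning takes about 1 N m). Any pot may go in any socket
- socket2 (a point): middle of the flat floor of one of four alike sockets (2 x 2, 92 mm apart); z up. 32 mm deep, 56 mm across at the chamfered mouth; sprung rubber lips inside, from 30 mm above the floor down to 2 mm, close to 49 mm and grip the pot: straight down it takes 35 to 60 N, while being turned to and fro about 10 to 25 N (turning takes about 1 N m). Any pot may go in any socket
- socket3 (a point): middle of the flat floor of one of four alike sockets (2 x 2, 92 mm apart); z up. 32 mm deep, 56 mm across at the chamfered mouth; sprung rubber lips inside, from 30 mm above the floor down to 2 mm, close to 49 mm and grip the pot: straight down it takes 35 to 60 N, while being turned to and fro about 10 to 25 N (turning takes about 1 N m). Any pot may go in any socket
- socket4 (a point): middle of the flat floor of one of four alike sockets (2 x 2, 92 mm apart); z up. 32 mm deep, 56 mm across at the chamfered mouth; sprung rubber lips inside, from 30 mm above the floor down to 2 mm, close to 49 mm and grip the pot: straight down it takes 35 to 60 N, while being turned to and fro about 10 to 25 N (turning takes about 1 N m). Any pot may go in any socket
- guard_mid (a point): the splash guard, a white plastic panel 190 mm wide, 155 mm high, 8 mm thick, 220 g, a flush grey grip patch at the middle of its top edge. It leans in the stack on the foam box, anywhere in the order, but is the tallest: its top 45 mm always stand clear of the boards. The point is its centre (77.5 mm above its lower edge); x its thickness (towards the box), y its width, z up along it
- board1_mid (a point): one of three alike-sized wooden or cork dissecting boards, 150 mm wide, 110 mm high, 8 mm thick, about 120 g, leaning in the same stack as the guard; the point is at its centre, x is its thickness, y its width, z points up along it
- board2_mid (a point): one of three alike-sized wooden or cork dissecting boards, 150 mm wide, 110 mm high, 8 mm thick, about 120 g, leaning in the same stack as the guard; the point is at its centre, x is its thickness, y its width, z points up along it
- board3_mid (a point): one of three alike-sized wooden or cork dissecting boards, 150 mm wide, 110 mm high, 8 mm thick, about 120 g, leaning in the same stack as the guard; the point is at its centre, x is its thickness, y its width, z points up along it
- slot (a point): middle of where the guard's lower edge rests when fully down in its channels, across the shaker's front (robot side); x thickness direction (to the sockets), y width, z up. Two upright aluminium channels, one at each end, 13 mm wide inside, mouths flared to about 25 mm at 71 mm above this point; 3 mm of play at each end. Either face may face forward
- start_top (a point): middle of the top of the round white start button, 26 mm across, on the black control strip at the right-hand end of the shaker; z up. It is pressed straight down
- start (a joint): travel of the start button in m: 0 out, 0.006 fully pressed; a spring of about 5 N at full travel returns it
- shaker: white platform shaker, fixed, 210 mm deep (x), 285 mm wide (y = -180 to +105 mm), housing 75 mm high; on it a holder block 185 mm square, its top 116 mm above the bench. Origin on the bench under the block's middle; x points away from its front, y to its left, z up. The guard channels stand out in front at x = -106 to -131 mm
- foam_box: white polystyrene box 186 mm deep (x), 246 mm wide (y), 95 mm high, fixed; origin under its middle. Four panels (guard and three boards) lean face on face against its robot side (-x), about 0.2 rad back from vertical, feet on the bench
- dishes: bystander: stack of three closed culture dishes, 90 mm across, 45 mm high in all; origin at its foot
- reagent_jar: bystander: green jar 72 mm across, 120 mm tall; origin at its foot
- marker: bystander: black marker pen lying on the bench, 140 mm long, 13 mm thick

How it is judged:
By the outcome, as a careful person would: the job done as asked, in the order asked, and still so for the second after the job is handed in, with the robot touching nothing.
Of pot1, pot2, pot3, pot4 only 2 to 4 are there at a start; the rules pass over those that are not, and their reading is None.
At some moment in a run one of pot1, pot2, pot3, pot4 may be knocked a few centimetres aside while the robot is not near it.
Once in a run the grip may slacken for a moment while it holds something.
It also fails if it takes over 210 s, if anything falls off the work surface, if the arm or the gripper's body presses on something with over 40 N, if the wrist force passes 120 N, or if a joint passes its speed limit or range.

## Working session

There is one attempt and no reset: what is moved stays moved. The work goes in short steps, Python scripts to look and compute and a tool call to move; the robot and the scene stay as the last step left them, time stands still between calls to the robot, and variables do not carry over. Pictures are saved under pics/ and viewed, and the job is handed in when it is done.

Besides the shell and the picture viewer there is one more tool, called as name(argument=value, ...), one argument or row to a line, values as JSON. drive_tool: Moves the arm, as the interface text tells. Its arguments: {"type":"object","properties":{"moves":{"type":"string"},"grip_force":{"type":"number"}},"required":["moves"]}

```bash
ls; mkdir -p pics; python3 - <<'E'
from rig import env, imaging
import cv2
o=env.get_obs();print(o)
for n in("scene","top"):
    im=imaging.read_camera(n);cv2.imwrite(f"pics/{n}0.png",im)
    c=imaging.calibration(n);print(n,c)
E
```

```text
pics
{'t': 0.0, 'joint_positions': array([6.48012002e+01, 5.01170821e+00, 1.00328051e+01, 9.50992378e+01,
       9.22669571e-05, 8.99997974e+01]), 'qd': array([ 0.09054579, -0.02977118, -0.01644762, -0.08962081,  0.02312752,
        0.00201353]), 'joint_efforts': array([ 4.45998558e-04, -5.20385385e+01,  4.64806545e+01,  1.63543207e-02,
        6.12653548e-05,  9.75565655e-06]), 'ee_pos': array([0.23407707, 0.49746715, 0.24756245]), 'orientation': array([-1.79999907e+02,  7.81409117e-02,  6.48014028e+01]), 'ft_force': array([-0.07591007,  0.24210572, -0.43120005]), 'ft_torque': array([-0.00193831, -0.03245426,  0.02087074]), 'grip_width': 0.08546731051930996}
scene {'mtx': array([[482.48111085,   0.        , 319.20234005],
       [  0.        , 482.48111085, 199.9320866 ],
       [  0.        ,   0.        ,   1.        ]]), 'distortion': array([-0.00074447,  0.        ,  0.        ,  0.        ,  0.        ]), 'pose': array([[-0.83831043, -0.4146297 ,  0.3540026 ,  1.03489576],
       [ 0.54518659, -0.64074104,  0.54057608,  0.60296147],
       [ 0.0026851 ,  0.64616803,  0.76319045,  0.99256574],
       [ 0.        ,  0.        ,  0.        ,  1.        ]])}
top {'mtx': array([[393.17074573,   0.        , 316.33260675],
       [  0.        , 393.17074573, 199.79004341],
       [  0.        ,   0.        ,   1.        ]]), 'distortion': array([0.00078653, 0.        , 0.        , 0.        , 0.        ]), 'pose': array([[-0.02263292,  0.99840734, -0.05167725,  0.53570893],
       [-0.99968626, -0.02315615, -0.00954873, -0.0715493 ],
       [-0.01073017,  0.05144492,  0.99861819,  1.0593323 ],
       [ 0.        ,  0.        ,  0.        ,  1.        ]])}
```

View pics/scene0.png

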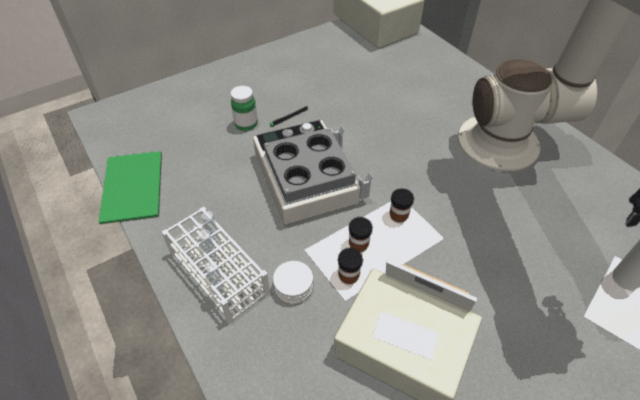

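View pics/top0.png

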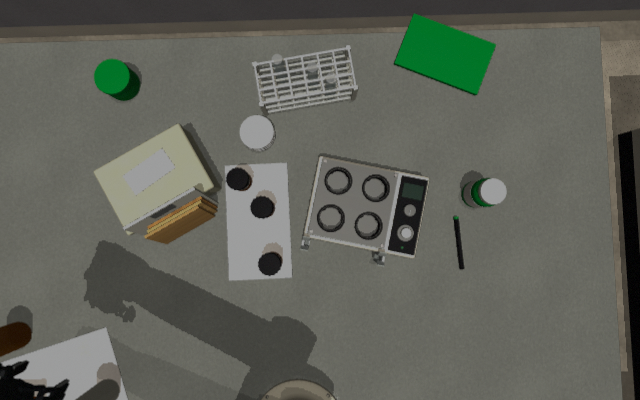

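```bash
python3 - <<'E'
import cv2
t=cv2.imread("pics/top0.png");s=cv2.imread("pics/scene0.png")
cv2.imwrite("pics/z1.png",cv2.resize(t[110:290,85:305],None,fx=3.5,fy=3.3,interpolation=2)[:600,:800])
cv2.imwrite("pics/z2.png",cv2.resize(t[145:275,290:450],None,fx=4.5,fy=4.5,interpolation=2))
cv2.imwrite("pics/z3.png",cv2.resize(s[180:380,300:500],None,fx=3,fy=3,interpolation=2))
cv2.imwrite("pics/z4.png",cv2.resize(s[110:230,240:400],None,fx=4.5,fy=4.5,interpolation=2))
E
```

```text
(no output)
```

View pics/z1.png

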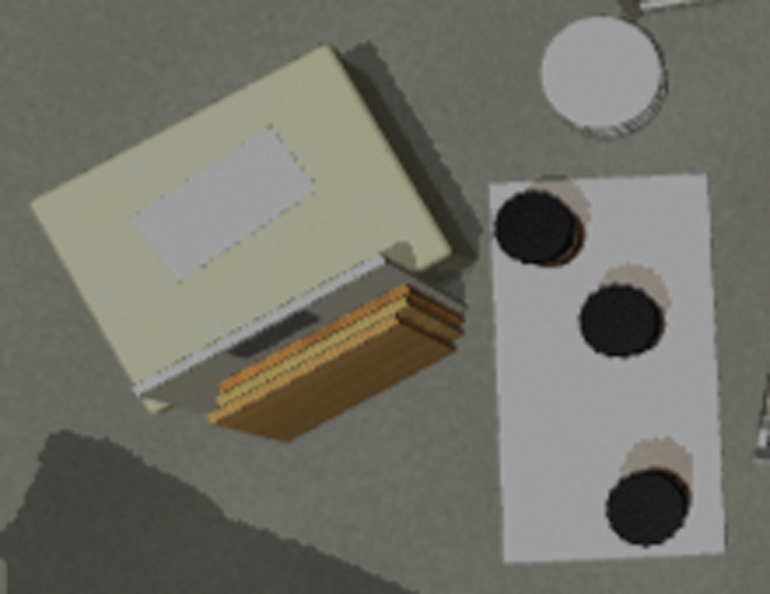

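View pics/z2.png

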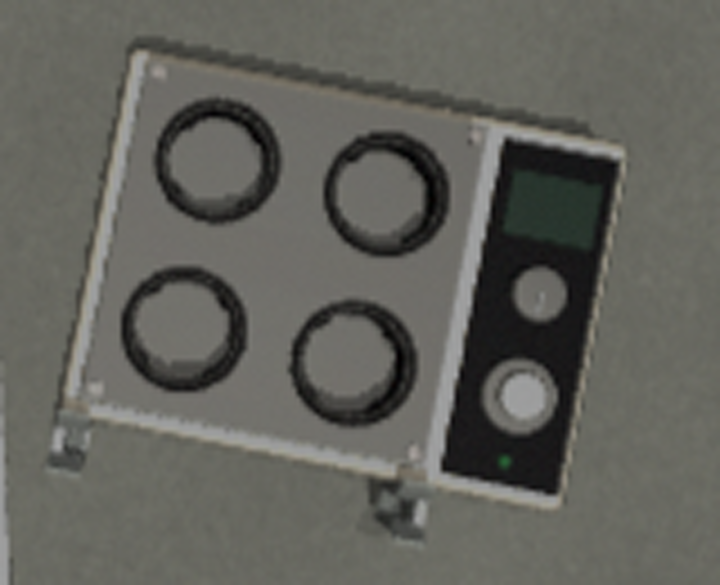

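View pics/z3.png

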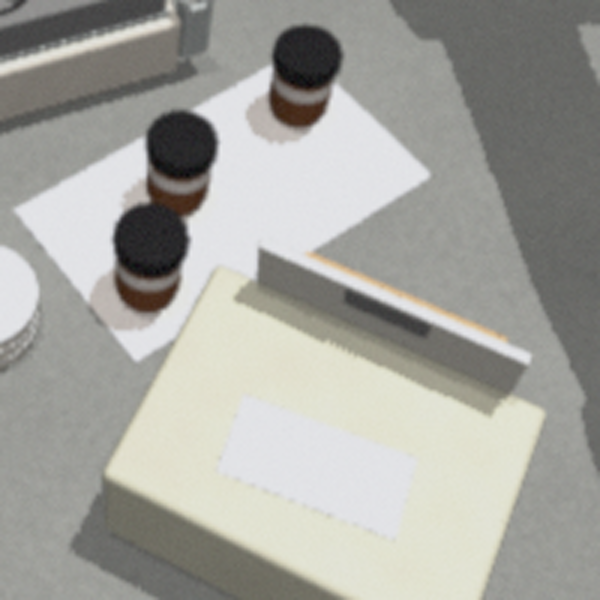

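View pics/z4.png

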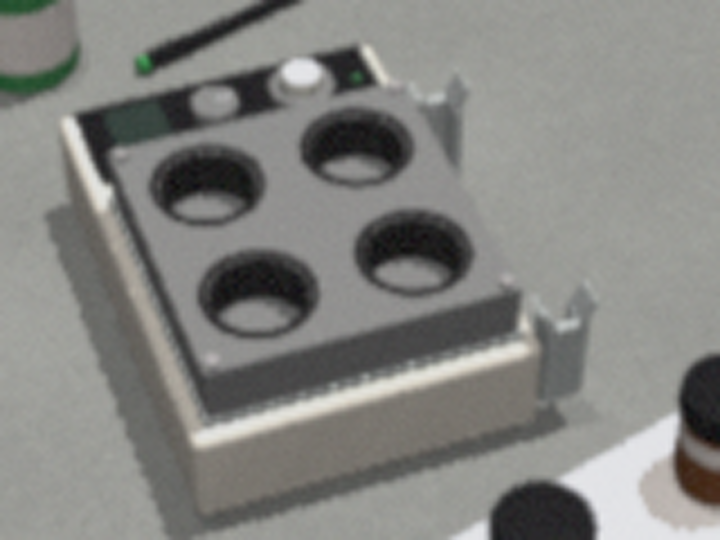

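```bash
cat > h.py <<'E'
from rig import env, imaging
import cv2, numpy as np
from scipy.optimize import least_squares
from scipy.spatial.transform import Rotation as R
CAL={n:imaging.calibration(n) for n in("scene","top")}
F=np.diag([1,-1,-1,1.])
def proj(n,P):
    c=CAL[n];T=np.linalg.inv(c["pose"]@F)
    P=np.atleast_2d(np.array(P,float))
    rv=cv2.Rodrigues(T[:3,:3])[0]
    return cv2.projectPoints(P,rv,T[:3,3],c["mtx"],c["distortion"])[0][:,0]
def back(n,uv,z):
    c=CAL[n];T=c["pose"]@F
    u=cv2.undistortPoints(np.array(uv,float).reshape(-1,1,2),c["mtx"],c["distortion"])[:,0]
    d=np.c_[u,np.ones(len(u))]@T[:3,:3].T
    return T[:3,3]+d*((z-T[2,3])/d[:,2])[:,None]
def unz(p,off,s,s2=None):
    s2=s2 or s
    return (np.array(p,float)+.5)/[s,s2]-.5+np.array(off)
E
python3 - <<'E'
from h import *
np.set_printoptions(precision=4,suppress=True)
st=unz([(218,160),(387,194),(184,329),(354,363)],(290,145),4.5)
ss=unz([(258,293),(208,186),(413,252),(357,147)],(240,110),4.5)
a=back("top",st,.116);b=back("scene",ss,.116);print(a);print(b)
# model: socket order back-left(x+,y+), back-right, front-left, front-right
loc=np.array([[.046,.046,.116],[.046,-.046,.116],[-.046,.046,.116],[-.046,-.046,.116]])
def f(p):
    P=loc@R.from_euler('z',p[2]).as_matrix().T+[p[0],p[1],0]
    return np.r_[proj("top",P)-st,proj("scene",P)-ss].ravel()
r=least_squares(f,[.55,-.17,0]);print(r.x,np.degrees(r.x[2]),f(r.x))
pt=unz([(536,228),(621,321),(648,507)],(85,110),3.5,3.3);ps=unz([(152,238),(181,145),(307,55)],(300,180),3)
print(back("top",pt,.078));print(back("scene",ps,.078))
b1=unz([(523,397)],(290,145),4.5);b2=unz([(300,74)],(240,110),4.5)
sc,ss_=np.sin(r.x[2]),np.cos(r.x[2])
for z in(.08,.085,.09,.1,):print(z,back("top",b1,z),back("scene",b2,z))
E
```

```text
[[ 0.6306 -0.1159  0.116 ]
 [ 0.6102 -0.2056  0.116 ]
 [ 0.5407 -0.0955  0.116 ]
 [ 0.5206 -0.1853  0.116 ]]
[[ 0.63   -0.117   0.116 ]
 [ 0.6101 -0.2052  0.116 ]
 [ 0.5403 -0.0967  0.116 ]
 [ 0.5198 -0.186   0.116 ]]
[ 0.5754 -0.1508 -0.2221] -12.72356036724246 [ 0.0651  0.0865  0.0868  0.0471  0.117   0.0289  0.0787  0.1015  0.0634
  0.2988 -0.1055 -0.1238  0.0711  0.2667 -0.0828  0.1926]
[[0.644  0.1339 0.078 ]
 [0.5718 0.0739 0.078 ]
 [0.4314 0.0569 0.078 ]]
[[0.6468 0.1393 0.078 ]
 [0.5771 0.0806 0.078 ]
 [0.4339 0.062  0.078 ]]
0.08 [[ 0.4993 -0.282   0.08  ]] [[ 0.4922 -0.2945  0.08  ]]
0.085 [[ 0.4995 -0.2809  0.085 ]] [[ 0.4952 -0.2895  0.085 ]]
0.09 [[ 0.4997 -0.2799  0.09  ]] [[ 0.4982 -0.2846  0.09  ]]
0.1 [[ 0.5    -0.2777  0.1   ]] [[ 0.5041 -0.2748  0.1   ]]
```

```bash
cat >> h.py <<'E'
def hullmask_centroid(n,P):
    h=cv2.convexHull(proj(n,P).astype(np.float32))
    m=cv2.moments(h);return np.array([m['m10'],m['m01']])/m['m00'],m['m00']
A=np.linspace(0,2*np.pi,48,endpoint=False)
def cyl(x,y,z0,z1,r):
    return np.array([[x+r*np.cos(a),y+r*np.sin(a),z] for a in A for z in(z0,z1)])
def capmeas(n,im,guess,th=45,z=0):
    g=im.max(2)
    u=proj(n,[[*guess,.068+z]])[0]
    m=(g<th).astype(np.uint8)
    k,lab,st,ce=cv2.connectedComponentsWithStats(m)
    best=min(range(1,k),key=lambda i:np.linalg.norm(ce[i]-u)+(1e3 if st[i][4]<100 else 0))
    return ce[best],st[best][4]
def capfit(ims,guess,th=45,z=0,use=("top","scene")):
    ms={n:capmeas(n,ims[n],guess,th,z) for n in use}
    f=lambda p:np.concatenate([hullmask_centroid(n,cyl(p[0],p[1],.058+z,.078+z,.028))[0]-ms[n][0] for n in use])
    r=least_squares(f,guess,diff_step=1e-3)
    return r.x,f(r.x),[(ms[n][1],hullmask_centroid(n,cyl(*r.x,.058+z,.078+z,.028))[1]) for n in use]
def snap(tag):
    ims={}
    for n in("top","scene"):
        ims[n]=imaging.read_camera(n);cv2.imwrite(f"pics/{n}_{tag}.png",ims[n])
    return ims
E
python3 - <<'E'
from h import *
np.set_printoptions(precision=4,suppress=True)
ims={n:cv2.imread(f"pics/{n}0.png") for n in("top","scene")}
for g in([.645,.136],[.574,.077],[.433,.06]):
    for th in(40,55): print(th,*capfit(ims,np.array(g),th))
    for u in("top","scene"):print(u,capfit(ims,np.array(g),45,0,(u,))[0])
E
```

```text
40 [0.6518 0.1405] [-2.0613 -2.8868  1.2054 -3.4691] [(np.int32(392), 421.18431102775503), (np.int32(103), 527.3456985037774)]
55 [0.6444 0.1347] [-0.2383 -0.1218 -0.0211 -0.2802] [(np.int32(425), 420.22620597318746), (np.int32(444), 520.9270057936665)]
top [0.6442 0.1347]
scene [0.6456 0.1354]
40 [0.613  0.1066] [-12.5062 -15.9826   6.3936 -21.5013] [(np.int32(380), 415.86266847280785), (np.int32(103), 492.8655935951974)]
55 [0.5723 0.0752] [ 0.0282 -0.1213  0.112  -0.0539] [(np.int32(396), 411.37440328253433), (np.int32(381), 462.29789269086905)]
top [0.5718 0.0756]
scene [0.573  0.0754]
40 [0.4345 0.0606] [-0.9191 -1.5577  0.851  -2.2281] [(np.int32(391), 423.2879883274436), (np.int32(136), 416.0572791567538)]
55 [0.4304 0.058 ] [ 0.0215  0.2012 -0.1619  0.1885] [(np.int32(413), 423.67293053120375), (np.int32(347), 413.8109249023255)]
top [0.4305 0.0582]
scene [0.4303 0.058 ]
```

```bash
cat >> h.py <<'E'
def plan(wps,cur=None,rd=0):
    """wps: list of (pos,rpy,width,nrows); prints rows"""
    if cur is None:
        o=env.get_obs();p=o["ee_pos"].copy();Q=R.from_euler('xyz',o["orientation"],degrees=True)
        print("now",np.round(p,4),np.round(o["orientation"],2),np.round(o["joint_positions"],1),"F",np.round(o["ft_force"],1),"w",round(o["grip_width"]*1e3,1),"t",round(o["t"],2))
    rows=[]
    for pos,rpy,w,n in wps:
        Qt=R.from_euler('xyz',rpy,degrees=True)
        for k in range(n,0,-1):
            d=Q.inv().apply((np.array(pos)-p)/k)*1e3
            rv=(Q.inv()*Qt).as_rotvec()/k
            d=np.round(d,rd);rv=np.round(rv,3)
            p=p+Q.apply(d/1e3);Q=Q*R.from_rotvec(rv)
            rows.append(f"{w} "+" ".join(f"{v:g}" for v in d+0.)+" "+" ".join(f"{v:g}" for v in rv+0.))
    for i in range(0,len(rows),8):print("; ".join(rows[i:i+8]))
    print(len(rows),"rows")
E
python3 - <<'E'
from h import *
np.set_printoptions(precision=4,suppress=True)
c=lambda p:unz(p,(85,110),3.5,3.3)
print("dish",back("top",c([(600,75)]),.045))
print("box corners",back("top",c([(30,205),(325,45),(450,255),(155,412)]),.095))
print("guard top edge (ends) z.155",back("top",c([(138,390),(383,258)]),.155))
print("patch",back("top",c([(235,352),(318,316)]),.155))
d=lambda p:unz(p,(300,180),3)
print("guard scene",back("scene",d([(528,355),(262,245),(435,325),(347,287)]),.155))
plan([([.430,.058,.2],[180,0,64.8],85,16)])
E
```

```text
dish [[0.768  0.0915 0.045 ]]
box corners [[0.668  0.4892 0.095 ]
 [0.7843 0.279  0.095 ]
 [0.6233 0.1913 0.095 ]
 [0.5109 0.4    0.095 ]]
guard top edge (ends) z.155 [[0.528  0.3819 0.155 ]
 [0.6168 0.2194 0.155 ]]
patch [[0.5531 0.3177 0.155 ]
 [0.5771 0.2627 0.155 ]]
guard scene [[0.5273 0.3841 0.155 ]
 [0.6196 0.2239 0.155 ]
 [0.5627 0.3349 0.155 ]
 [0.5924 0.2812 0.155 ]]
now [0.2341 0.4975 0.2477] [-180.      0.07   64.8 ] [64.8  5.  10.  95.1  0.  90. ] F [-0.7 -0.7 -0. ] w 85.2 t 0.1
85 -20 23 3 0 0 0; 85 -20 23 3 0 0 0; 85 -20 23 3 0 0 0; 85 -20 23 3 0 0 0; 85 -20 23 3 0 0 0; 85 -19 23 3 0 0 0; 85 -20 23 3 0 0 0; 85 -19 23 3 0 0 0
85 -20 23 3 0 0 0; 85 -19 22 3 0 0 0; 85 -20 23 3 0 0 0; 85 -19 22 3 0 0 0; 85 -20 23 3 0 0 0; 85 -19 22 3 0 0 0; 85 -20 23 3 0 0.001 0; 85 -19 22 3 0 0 0
16 rows
```

drive_tool(
  moves="85 -20 23 3 0 0 0; 85 -40 46 6 0 0 0; 85 -40 46 6 0 0 0; 85 -40 46 6 0 0 0; 85 -40 46 6 0 0 0; 85 -40 46 6 0 0 0; 85 -40 46 6 0 0 0; 85 -20 23 6 0 0 0",
  grip_force=100,
)

```text
t: 0.9
ee_pos: [0.3799, 0.1644, 0.206]
orientation: [-180.0, 0.3, 65.3]
ft_force: [0.1, 0.5, -0.4]
grip_width: 0.0848
```

```bash
python3 - <<'E'
from h import *
plan([([.430,.058,.12],[180,0,64.8],85,5),([.430,.058,.064],[180,0,64.8],85,3)])
E
```

```text
now [0.3799 0.1644 0.206 ] [-179.97    0.28   65.3 ] [ 23.5 -14.  -12.4  91.8  -0.2  48.2] F [ 0.1  0.5 -0.4] w 84.8 t 0.9
85 -15 18 17 0 0.001 0.002; 85 -15 18 17 0 0.001 0.002; 85 -15 18 17 0 0.001 0.002; 85 -15 18 18 0 0.001 0.001; 85 -15 18 17 -0.001 0.001 0.002; 85 0 0 19 0 0 0; 85 0 0 19 0 0 0; 85 0 0 18 0 0 0
8 rows
```

drive_tool(
  moves="85 -20 25 12 0 0 0; 85 -20 25 12 0 0 0; 85 -18 22 12 0 0 0; 85 -15 15 12 0 0 0; 85 -4 4 5 0 0 0; 85 0 0 5 0 0 0; 85 0 0 0 0 0 0; 85 0 0 0 0 0 0",
)

```text
t: 1.7
ee_pos: [0.431, 0.0485, 0.1445]
orientation: [-179.8, 0.3, 64.9]
ft_force: [0.3, -0.6, 0.4]
grip_width: 0.0848
```

```bash
python3 - <<'E'
from h import *
plan([([.430,.058,.12],[180,0,65],85,3),([.430,.058,.064],[180,0,65],85,3)])
E
```

```text
now [0.431  0.0485 0.1445] [-179.85    0.33   64.94] [  6.5 -11.5 -17.1  84.7  -0.2  31.6] F [ 0.3 -0.6  0.4] w 84.8 t 1.7
85 3 -2 8 -0.001 0.002 0; 85 3 -1 8 -0.001 0.002 -0.001; 85 2 -2 8 -0.001 0.002 0; 85 0 0 19 0 0 0; 85 0 0 19 0 0 0; 85 0 0 18 0 0 0
6 rows
```

drive_tool(
  moves="85 4 -3 6 0 0 0; 85 4 -2 15 0 0 0; 85 0 0 18 0 0 0; 85 0 0 18 0 0 0; 85 0 0 18 0 0 0; 85 0 0 4 0 0 0; 85 0 0 0 0 0 0; 85 0 0 0 0 0 0",
)

```text
t: 2.5
ee_pos: [0.4282, 0.0637, 0.0601]
orientation: [-179.9, 0.2, 65.4]
ft_force: [-0.5, -0.2, 0.2]
grip_width: 0.085
```

```bash
python3 - <<'E'
from h import *
plan([([.430,.058,.064],[180,0,65],85,3)])
ims=snap("a")
print(capfit(ims,np.array([.572,.0755]),55)[0],capfit(ims,np.array([.644,.135]),55)[0])
E
```

```text
now [0.4282 0.0637 0.0601] [-179.9     0.24   65.37] [  8.5 -10.4 -25.5  75.1  -0.1  33.2] F [-0.5 -0.2  0.2] w 85.0 t 2.5
85 -1 1 -1 -0.001 0.001 0.002; 85 -2 1 -1 0 0.002 0.002; 85 -1 2 -2 -0.001 0.001 0.002
3 rows
[0.57213382 0.07527558] [0.64435561 0.134649  ]
```

View pics/scene_a.png

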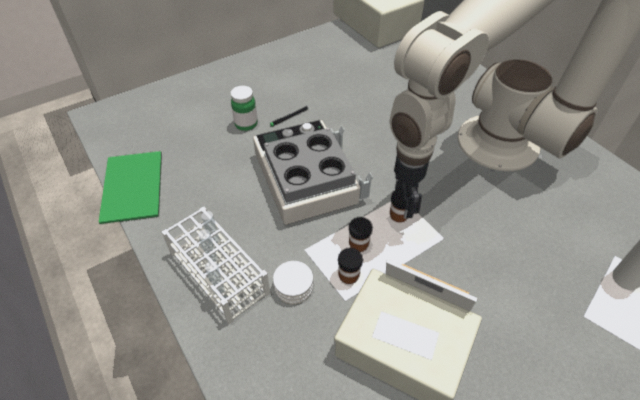

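drive_tool(
  moves="85 -2 2 -1 0 0 0; 85 -1 1 -1 0 0 0; 85 0 0 0 0 0 0; 60 0 0 0 0 0 0; 40 0 0 0 0 0 0; 40 0 0 0 0 0 0; 40 0 0 0 0 0 0; 40 0 0 0 0 0 0",
)

```text
t: 3.4
ee_pos: [0.4317, 0.0591, 0.0654]
orientation: [179.8, 0.1, 65.3]
ft_force: [-0.9, -0.5, 0.9]
grip_width: 0.0538
```

drive_tool(
  moves="40 0 0 0 0 0 0; 40 0 0 -10 0 0 0; 40 0 0 -20 0 0 0; 40 0 0 -30 0 0 0; 40 0 0 -30 0 0 0; 40 0 0 -30 0 0 0; 40 0 0 -30 0 0 0; 40 0 0 0 0 0 0",
)

```text
t: 4.2
ee_pos: [0.4295, 0.0594, 0.2218]
orientation: [-179.9, 0.2, 65.3]
ft_force: [0.1, 1.1, -2.6]
grip_width: 0.0539
```

```bash
python3 - <<'E'
from h import *
plan([([.5205,-.1855,.26],[180,0,65],40,8)])
E
```

```text
now [0.4295 0.0594 0.2218] [-179.91    0.23   65.32] [  8.  -11.2  -8.3  93.1  -0.1  32.6] F [ 0.1  1.1 -2.6] w 53.9 t 4.2
40 -23 23 -5 0 0.001 0.001; 40 -23 23 -5 0 0 0.001; 40 -23 23 -5 0 0.001 0.001; 40 -23 23 -5 0 0 0.001; 40 -23 23 -5 0 0.001 0; 40 -23 23 -4 -0.001 0 0.001; 40 -23 24 -5 0 0.001 0; 40 -23 23 -4 -0.001 0 0.001
8 rows
```

drive_tool(
  moves="40 -20 20 -4 0 0 0; 40 -30 30 -5 0 0 0; 40 -33 33 -5 0 0 0; 40 -30 30 -5 0 0 0; 40 -25 25 -4 0 0 0; 40 -15 16 -2 0 0 0; 40 -5 5 0 0 0 0; 40 0 0 0 0 0 0",
)

```text
t: 5.0
ee_pos: [0.5097, -0.1576, 0.244]
orientation: [-179.6, 0.2, 65.5]
ft_force: [-0.7, -0.5, -2.1]
grip_width: 0.0536
```

```bash
python3 - <<'E'
from h import *
ims=snap("b")
for n in ims: print(n)
c=[proj(n,[env.get_obs()["ee_pos"]])[0] for n in("top","scene")];print(c)
a=cv2.resize(ims["scene"][60:200,220:420],None,fx=3,fy=3,interpolation=2)
cv2.imwrite("pics/b1.png",a)
plan([([.5205,-.1855,.23],[180,0,65],40,4)])
E
```

```text
top
scene
[array([361.94350594, 231.86366694]), array([329.33246274, 108.62893492])]
now [ 0.5094 -0.1564  0.2443] [-179.61    0.21   65.59] [-17.    2.9   7.5  95.   -0.2   7.4] F [-0.2  0.8 -2.3] w 53.9 t 5.1
40 -5 6 4 -0.002 0.001 0.003; 40 -6 5 3 -0.002 0.001 0.002; 40 -5 6 4 -0.001 0.001 0.003; 40 -6 5 3 -0.002 0.001 0.002
4 rows
```

View pics/b1.png

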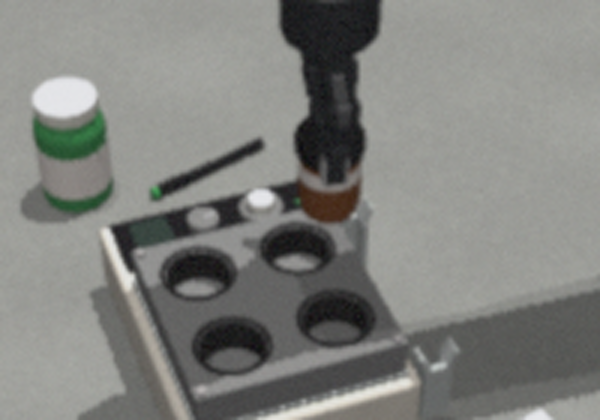

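drive_tool(
  moves="40 -8 8 3 -0.003 0 0; 40 -8 8 5 -0.003 0 0; 40 -5 5 5 -0.002 0 0; 40 -1 1 5 0 0 0; 40 0 0 4 0 0 0; 40 0 0 0 0 0 0; 40 0 0 0 0 0 0; 40 0 0 0 0 0 0",
)

```text
t: 5.9
ee_pos: [0.5205, -0.1848, 0.2202]
orientation: [179.9, 0.2, 65.8]
ft_force: [0.0, 0.3, -2.4]
grip_width: 0.0538
```

```bash
python3 - <<'E'
from h import *
plan([([.5205,-.1855,.19],[180,0,65],40,4)])
E
```

```text
now [ 0.5205 -0.1848  0.2202] [179.93   0.19  65.82] [-19.5   4.7   6.7  91.9  -0.2   4.7] F [ 0.   0.3 -2.4] w 53.8 t 5.9
40 0 0 8 0 0.001 0.004; 40 0 0 7 0 0.001 0.003; 40 0 0 8 0.001 0.001 0.004; 40 -1 0 7 0 0 0.003
4 rows
```

drive_tool(
  moves="40 0 0 8 0 0 0; 40 0 0 8 0 0 0; 40 0 0 8 0 0 0; 40 0 0 8 0 0 0; 40 0 0 6 0 0 0; 40 0 0 3 0 0 0; 40 0 0 0 0 0 0; 40 0 0 0 0 0 0",
  grip_force=110,
)

```text
t: 6.7
ee_pos: [0.5202, -0.1845, 0.1751]
orientation: [180.0, 0.2, 65.8]
ft_force: [-0.7, -0.4, -1.7]
grip_width: 0.0537
```

```bash
python3 - <<'E'
from h import *
plan([([.5205,-.1855,.15],[180,0,65],40,4)])
print(env.get_obs()["ft_torque"])
E
```

```text
now [ 0.5202 -0.1845  0.1751] [179.97   0.19  65.85] [-19.4   4.3   1.3  86.9  -0.2   4.7] F [-0.7 -0.4 -1.7] w 53.7 t 6.7
40 0 0 6 0 0.001 0.004; 40 0 0 6 0 0.001 0.004; 40 0 0 7 0 0.001 0.003; 40 -1 1 6 0.001 0 0.004
4 rows
[-0.00056888  0.0052858  -0.0435732 ]
```

Now twist to and fro while lowering.

drive_tool(
  moves="40 0 0 3 0 0 0.12; 40 0 0 3 0 0 0.12; 40 0 0 3 0 0 -0.12; 40 0 0 3 0 0 -0.12; 40 0 0 3 0 0 -0.12; 40 0 0 3 0 0 0.12; 40 0 0 3 0 0 0.12; 40 0 0 3 0 0 0.12",
)

```text
t: 7.5
ee_pos: [0.5223, -0.186, 0.1614]
orientation: [179.2, 0.0, 51.8]
ft_force: [-9.2, 0.5, 13.7]
grip_width: 0.0533
```

drive_tool(
  moves="40 0 0 3 0 0 -0.12; 40 0 0 4 0 0 -0.12; 40 0 0 4 0 0 -0.12; 40 0 0 4 0 0 0.12; 40 0 0 4 0 0 0.12; 40 0 0 4 0 0 0.12; 40 0 0 4 0 0 -0.12; 40 0 0 4 0 0 -0.12",
)

```text
t: 8.3
ee_pos: [0.5214, -0.1855, 0.1518]
orientation: [178.3, 0.1, 65.4]
ft_force: [-9.1, 5.0, 15.8]
grip_width: 0.0539
```

```bash
python3 - <<'E'
from h import *
plan([([.5205,-.1855,.1494],[180,0,65],40,4)])
print(env.get_obs()["ft_torque"])
E
```

```text
now [ 0.5214 -0.1855  0.1518] [1.783e+02 8.000e-02 6.540e+01] [-19.5   2.9  -2.8  82.6  -0.2   5.1] F [-9.1  5.  15.8] w 53.9 t 8.3
40 0 0 1 0.007 0 0.002; 40 0 0 0 0.008 0 0.002; 40 0 0 1 0.007 0.001 0.002; 40 0 -1 0 0.008 0 0.001
4 rows
[ 1.38326631  1.94082945 -0.3140975 ]
```

drive_tool(
  moves="40 0 0 4 0.008 0 -0.12; 40 0 0 4 0.008 0 0.12; 40 0 0 4 0.008 0 0.12; 40 0 0 4 0.006 0 0.12; 40 0 0 4 0 0 -0.12; 40 0 0 4 0 0 -0.12; 40 0 0 4 0 0 -0.12; 40 0 0 4 0 0 0.12",
)

```text
t: 9.1
ee_pos: [0.5225, -0.1856, 0.1474]
orientation: [178.7, -0.2, 66.1]
ft_force: [-9.1, 1.6, 20.2]
grip_width: 0.0535
```

```bash
python3 - <<'E'
from h import *
plan([([.5205,-.1855,.1494],[180,0,65],40,4)])
print(env.get_obs()["ft_torque"])
E
```

```text
now [ 0.5225 -0.1856  0.1474] [ 1.787e+02 -1.500e-01  6.610e+01] [-19.6   3.5  -2.7  82.5   0.1   4.3] F [-9.1  1.6 20.2] w 53.5 t 9.1
40 0 0 -1 0.006 -0.001 0.005; 40 0 -1 0 0.006 -0.001 0.005; 40 0 0 -1 0.005 0 0.005; 40 -1 -1 0 0.006 -0.001 0.004
4 rows
[1.04648544 1.89352391 0.74118271]
```

drive_tool(
  moves="40 0 -1 5 0.006 0 0.12; 40 0 -1 5 0.006 0 0.12; 40 0 0 5 0.006 0 -0.12; 40 0 0 5 0.006 0 -0.12; 40 0 0 5 0 0 -0.12; 40 0 0 5 0 0 0.12; 40 0 0 5 0 0 0.12; 40 0 0 5 0 0 0",
)

```text
t: 9.9
ee_pos: [0.5223, -0.1864, 0.1472]
orientation: [178.1, -0.7, 58.8]
ft_force: [-17.7, 6.2, 31.9]
grip_width: 0.0541
```

```bash
python3 - <<'E'
from h import *
plan([([.5205,-.1855,.1494],[180,0,65],40,4)])
print(env.get_obs()["ft_torque"])
ims=snap("c")
a=cv2.resize(ims["scene"][90:200,240:380],None,fx=5,fy=5,interpolation=2)
cv2.imwrite("pics/c1.png",a)
E
```

```text
now [ 0.5223 -0.1864  0.1472] [178.08  -0.66  58.76] [-19.8   2.8  -3.4  81.8   0.3  11.5] F [-17.7   6.2  31.9] w 54.1 t 9.9
40 0 0 -1 0.009 -0.002 -0.027; 40 0 -1 0 0.008 -0.003 -0.027; 40 0 -1 -1 0.009 -0.002 -0.028; 40 0 0 0 0.008 -0.003 -0.027
4 rows
[ 1.80067568  3.46986055 -0.27283025]
```

View pics/c1.png

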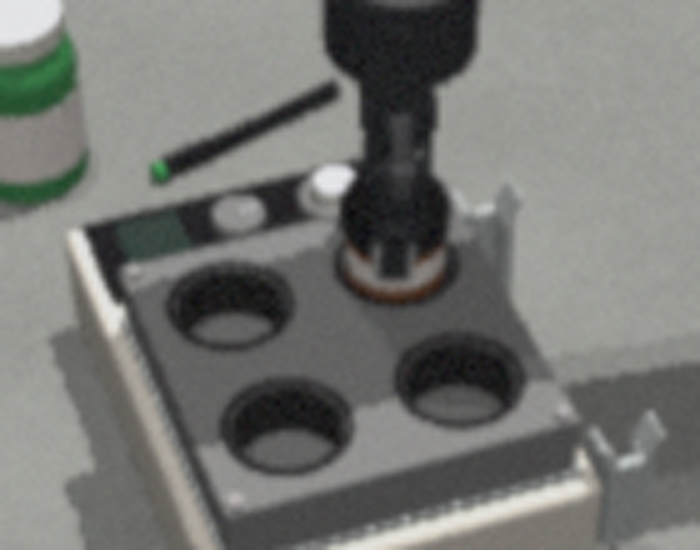

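drive_tool(
  moves="40 0 0 -1 0.01 -0.005 0; 40 0 0 0 0.01 -0.005 0; 70 0 0 0 0 0 0; 70 0 0 0 0 0 0; 72 0 0 0 0 0 0; 72 0 0 -15 0 0 0; 72 0 0 -30 0 0 0; 72 0 0 -40 0 0 0",
)

```text
t: 10.8
ee_pos: [0.5192, -0.1853, 0.2342]
orientation: [179.6, -0.0, 58.9]
ft_force: [0.6, -0.2, 0.4]
grip_width: 0.0722
```

drive_tool(
  moves="80 10 0 -30 0 0 0; 80 20 -10 -20 0 0 0; 80 40 -20 0 0 0 0; 80 40 -20 0 0 0 0; 80 40 -20 0 0 0 0; 80 40 -20 0 0 0 0; 80 20 -10 0 0 0 0; 80 0 0 0 0 0 0",
)

```text
t: 11.6
ee_pos: [0.5435, 0.0527, 0.3051]
orientation: [178.2, -0.6, 58.7]
ft_force: [0.1, -0.5, 0.3]
grip_width: 0.08
```

```bash
python3 - <<'E'
from h import *
np.set_printoptions(precision=4,suppress=True)
ims=snap("d")
print(capfit(ims,np.array([.572,.0755]),55)[:2],capfit(ims,np.array([.644,.135]),55)[:2])
for z in(.08,.084,.09):
  for u in(("top",),("scene",),("top","scene")):print(z,*capfit(ims,np.array([.5205,-.1855]),55,z,u))
a=cv2.resize(ims["scene"][90:220,240:400],None,fx=4.5,fy=4.5,interpolation=2)
cv2.imwrite("pics/d1.png",a)
plan([([.572,.0755,.15],[180,0,65],80,8)])
E
```

```text
(array([0.5316, 0.0961]), array([ 10.8224, -16.4585,  18.853 ,  -1.346 ])) (array([0.6872, 0.1884]), array([21.8732, 16.0575, -1.6387, 26.211 ]))
0.08 [ 0.5219 -0.1804] [0. 0.] [(np.int32(607), 488.0965571932029)]
0.08 [ 0.5198 -0.1896] [-0. -0.] [(np.int32(339), 368.6126907230355)]
0.08 [ 0.5218 -0.1832] [ 1.186  -0.0017  0.6919  1.6856] [(np.int32(607), 488.7515238011256), (np.int32(339), 371.47071123006754)]
0.084 [ 0.5219 -0.18  ] [0. 0.] [(np.int32(607), 492.4176162206568)]
0.084 [ 0.5222 -0.1859] [-0.  0.] [(np.int32(339), 372.1297450470738)]
0.084 [ 0.5225 -0.1819] [ 0.8152 -0.2787  0.7431  0.917 ] [(np.int32(607), 492.80380486906506), (np.int32(339), 373.6961503586499)]
0.09 [ 0.522  -0.1792] [ 0. -0.] [(np.int32(607), 499.00796997966245)]
0.09 [ 0.5259 -0.1802] [0. 0.] [(np.int32(339), 377.50063976983074)]
0.09 [ 0.5236 -0.1799] [ 0.2569 -0.696   0.8208 -0.248 ] [(np.int32(607), 498.9799029212445), (np.int32(339), 377.0672984381672)]
now [0.5435 0.0505 0.305 ] [178.23  -0.53  58.55] [ 5.6  4.4 15.8 99.7 -0.6 37.1] F [0.4 0.9 0.5] w 80.4 t 11.7
80 4 1 19 0.004 -0.001 -0.014; 80 4 1 20 0.004 -0.001 -0.014; 80 4 1 19 0.004 -0.001 -0.014; 80 5 1 19 0.004 -0.001 -0.014; 80 4 1 20 0.004 -0.001 -0.014; 80 5 2 19 0.004 -0.001 -0.014; 80 4 2 20 0.004 -0.001 -0.014; 80 5 1 19 0.003 0 -0.015
8 rows
```

View pics/d1.png

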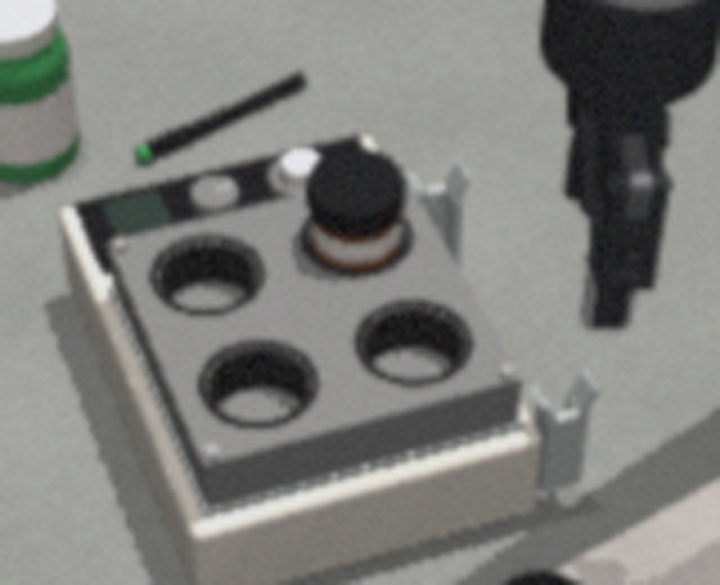

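```bash
python3 - <<'E'
from h import *
a=cv2.imread("pics/scene_d.png");b=cv2.imread("pics/top_d.png")
x=np.hstack([a[180:320,300:480],b[140:280,210:390]])
cv2.imwrite("pics/d2.png",cv2.resize(x,None,fx=2.2,fy=2.2))
E
```

```text
(no output)
```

View pics/d2.png

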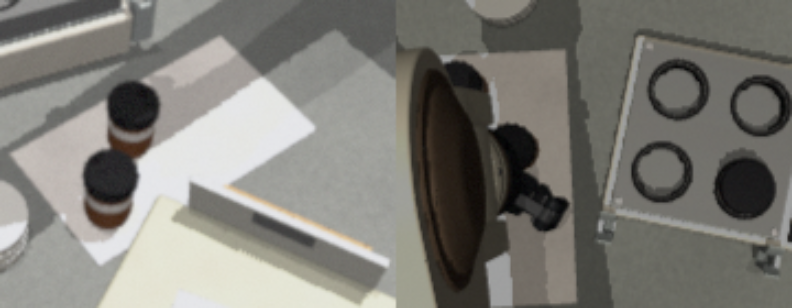

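```bash
python3 - <<'E'
from h import *
im=imaging.read_camera("scene")
for g in([.572,.0755],[.644,.135]):
  for th in(45,55): print(capfit({"scene":im},np.array(g),th,0,("scene",)))
plan([([.572,.0755,.16],[180,0,105],80,8)])
E
```

```text
(array([0.57224974, 0.07469582]), array([-4.37640608e-07, -1.30560474e-06]), [(np.int32(375), 462.01959421718493)])
(array([0.57226745, 0.07476083]), array([-2.62882565e-06,  3.41562583e-07]), [(np.int32(403), 462.0589301076252)])
(array([0.64616729, 0.13550759]), array([ 9.44275087e-07, -5.80543542e-07]), [(np.int32(356), 522.1044032056816)])
(array([0.64488606, 0.13522462]), array([ 6.32213982e-07, -2.96798817e-07]), [(np.int32(444), 521.447147924453)])
now [0.5435 0.0497 0.3047] [178.25  -0.5   58.47] [ 5.5  4.4 15.8 99.7 -0.7 37.1] F [ 0.  -1.   0.8] w 80.0 t 11.75
80 4 1 18 0.004 0.001 -0.102; 80 4 1 18 0.004 0 -0.101; 80 4 2 18 0.004 0.001 -0.102; 80 4 2 18 0.004 0 -0.101; 80 4 3 18 0.004 0.001 -0.102; 80 4 3 18 0.004 0 -0.101; 80 3 4 19 0.004 0.001 -0.102; 80 2 4 18 0.005 0 -0.101
8 rows
```

drive_tool(
  moves="80 4 1 18 0.004 0.001 -0.13; 80 4 1 18 0.004 0 -0.13; 80 4 2 18 0.004 0.001 -0.13; 80 4 2 18 0.004 0 -0.13; 80 4 3 18 0.004 0.001 -0.13; 80 4 3 18 0.004 0 -0.1; 80 0 0 10 0.004 0 0; 80 0 0 0 0 0 0",
)

```text
t: 12.55
ee_pos: [0.5641, 0.0589, 0.187]
orientation: [179.6, 0.4, 102.1]
ft_force: [-0.3, -0.7, 0.8]
grip_width: 0.0802
```

```bash
python3 - <<'E'
from h import *
plan([([.5722,.075,.12],[180,0,105],80,4),([.5722,.075,.065],[180,0,105],80,4)])
E
```

```text
now [0.5641 0.0589 0.187 ] [179.59   0.35 102.1 ] [ 6.1  6.1  4.5 87.9 -0.3 -6. ] F [-0.3 -0.7  0.8] w 80.2 t 12.55
80 4 3 17 0.002 0.002 -0.013; 80 3 3 17 0.002 0.001 -0.013; 80 4 3 16 0.001 0.002 -0.012; 80 3 2 17 0.002 0.001 -0.013; 80 0 0 14 0 0 0; 80 0 0 14 0 0 0; 80 0 0 13 0 0 0; 80 0 0 14 0 0 0
8 rows
```

drive_tool(
  moves="80 4 3 12 0.002 0.002 0; 80 4 3 12 0.002 0.001 0; 80 4 3 12 0.001 0.002 0; 80 2 2 10 0 0 0; 80 0 0 0 0 0 0; 80 0 0 0 0 0 0; 80 0 0 0 0 0 0; 80 0 0 0 0 0 0",
)

```text
t: 13.35
ee_pos: [0.5736, 0.075, 0.1397]
orientation: [179.7, 0.1, 101.7]
ft_force: [-0.3, -0.3, 0.4]
grip_width: 0.0801
```

```bash
python3 - <<'E'
from h import *
im=imaging.read_camera("scene")
cv2.imwrite("pics/e.png",cv2.resize(im[150:320,260:480],None,fx=3.2,fy=3.2))
plan([([.5722,.075,.065],[180,0,105],80,8)])
E
```

```text
now [0.5737 0.075  0.1398] [1.7972e+02 6.0000e-02 1.0166e+02] [ 7.5  7.8  1.2 83.1 -0.  -4.2] F [-0.  -0.4  0.2] w 79.8 t 13.4
80 0 0 9 0.001 0 -0.007; 80 0 0 9 0.001 0 -0.007; 80 0 0 9 0 0 -0.007; 80 0 0 10 0.001 0 -0.007; 80 0 0 9 0 0 -0.008; 80 0 -1 10 0.001 0 -0.007; 80 0 0 9 0 0.001 -0.008; 80 0 -1 10 0.001 0 -0.007
8 rows
```

View pics/e.png

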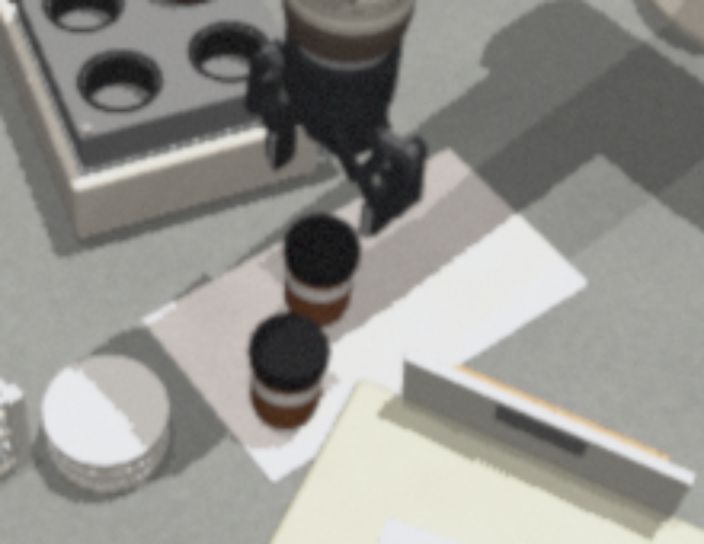

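Pots still standing at (320,265) and (288,365) in the crop, unmoved; open fingers above the first. Descend.

drive_tool(
  moves="80 0 -1 12 0.001 0 0; 80 0 -1 12 0.001 0 0; 80 0 0 14 0.001 0 0; 80 0 0 14 0.001 0 0; 80 0 0 14 0 0 0; 80 0 0 6 0 0 0; 80 0 0 0 0 0 0; 80 0 0 0 0 0 0",
)

```text
t: 14.2
ee_pos: [0.5707, 0.0742, 0.0598]
orientation: [-179.9, 0.1, 101.6]
ft_force: [-0.3, -0.4, 0.4]
grip_width: 0.0803
```

drive_tool(
  moves="40 0 0 0 0 0 0; 40 0 0 0 0 0 0; 40 0 0 0 0 0 0; 40 0 0 0 0 0 0; 40 0 0 0 0 0 0; 40 0 0 0 0 0 0; 40 0 0 0 0 0 0; 40 0 0 0 0 0 0",
)

```text
t: 15.0
ee_pos: [0.5717, 0.0744, 0.0618]
orientation: [179.9, 0.1, 101.6]
ft_force: [0.5, -0.1, -1.2]
grip_width: 0.0542
```

drive_tool(
  moves="40 0 0 -10 0 0 0; 40 0 0 -20 0 0 0; 40 0 0 -30 0 0 0; 40 0 0 -30 0 0 0; 40 0 0 -35 0 0 0; 40 0 0 -35 0 0 0; 40 -5 0 -15 0 0 0; 40 -10 0 -5 0 0 0",
)

```text
t: 15.8
ee_pos: [0.5728, 0.06, 0.2521]
orientation: [180.0, 0.1, 101.7]
ft_force: [-0.4, -0.8, -1.7]
grip_width: 0.0539
```

```bash
python3 - <<'E'
from h import *
plan([([.6105,-.2055,.25],[180,0,101],40,8)])
E
```

```text
now [0.5728 0.06   0.2521] [1.7998e+02 6.0000e-02 1.0172e+02] [ 6.   8.7 14.6 95.9 -0.1 -5.7] F [-0.4 -0.8 -1.7] w 53.9 t 15.8
40 -33 -2 0 0 0 0.002; 40 -34 -2 0 0 0 0.002; 40 -33 -2 0 0 0 0.001; 40 -34 -2 0 0 0 0.002; 40 -33 -2 1 0 0 0.001; 40 -34 -2 0 0 0 0.002; 40 -33 -2 1 0 0 0.001; 40 -34 -1 0 0 0.001 0.002
8 rows
```

drive_tool(
  moves="40 -34 -2 0 0 0 0.002; 40 -38 -2 0 0 0 0.002; 40 -38 -2 0 0 0 0; 40 -38 -2 0 0 0 0; 40 -38 -2 0 0 0 0; 40 -38 -2 0 0 0 0; 40 -30 -2 0 0 0 0; 40 -10 -1 0 0 0 0",
)

```text
t: 16.6
ee_pos: [0.611, -0.2146, 0.2506]
orientation: [-179.9, -0.0, 101.6]
ft_force: [-0.2, 0.3, -2.8]
grip_width: 0.0539
```

```bash
python3 - <<'E'
from h import *
plan([([.6105,-.2055,.22],[180,0,101],40,8)])
E
```

```text
now [ 0.611  -0.2146  0.2506] [-1.7994e+02 -1.0000e-02  1.0160e+02] [-19.3  19.3  27.1  97.9  -0.  -30.9] F [-0.2  0.3 -2.8] w 53.9 t 16.6
40 1 0 4 0 0 0.001; 40 1 0 4 0 0 0.001; 40 1 0 4 0 0 0.001; 40 1 0 4 0 0 0.001; 40 1 0 4 0 0 0.002; 40 1 0 4 0 0 0.001; 40 2 1 3 -0.001 0 0.002; 40 1 0 4 0 0 0.001
8 rows
```

drive_tool(
  moves="40 3 0 6 0 0 0; 40 3 0 8 0 0 0; 40 2 0 8 0 0 0; 40 1 0 8 0 0 0; 40 0 0 8 0 0 0; 40 0 0 3 0 0 0; 40 0 0 0 0 0 0; 40 0 0 0 0 0 0",
)

```text
t: 17.4
ee_pos: [0.6078, -0.2018, 0.2041]
orientation: [-179.8, -0.2, 101.8]
ft_force: [-0.5, -0.6, -1.8]
grip_width: 0.0541
```

```bash
python3 - <<'E'
from h import *
plan([([.6105,-.2055,.173],[180,0,101],40,4)])
E
```

```text
now [ 0.6078 -0.2018  0.2041] [-1.7978e+02 -1.6000e-01  1.0176e+02] [-18.4  17.3  19.5  92.4   0.  -30.1] F [-0.5 -0.6 -1.8] w 54.1 t 17.4
40 -1 1 8 -0.001 -0.001 0.003; 40 -1 0 8 -0.001 -0.001 0.003; 40 -1 1 8 -0.001 0 0.004; 40 -1 0 7 -0.001 -0.001 0.003
4 rows
```

drive_tool(
  moves="40 -1 1 0 -0.001 -0.001 0; 40 -1 1 6 -0.001 -0.001 0; 40 -1 1 8 -0.001 0 0; 40 0 0 8 0 0 0; 40 0 0 4 0 0 0; 40 0 0 1 0 0 0; 40 0 0 0 0 0 0; 40 0 0 0 0 0 0",
)

```text
t: 18.2
ee_pos: [0.6118, -0.2048, 0.1749]
orientation: [-180.0, -0.0, 101.7]
ft_force: [-0.7, -0.9, -1.5]
grip_width: 0.0539
```

```bash
python3 - <<'E'
from h import *
plan([([.6105,-.2055,.173],[180,0,101],40,4)])
E
```

```text
now [ 0.6118 -0.2048  0.1749] [-1.7999e+02 -2.0000e-02  1.0172e+02] [-18.5  17.4  16.4  88.9   0.  -30.2] F [-0.7 -0.9 -1.5] w 53.9 t 18.2
40 0 0 0 0 0 0.003; 40 0 0 1 0 0 0.003; 40 0 -1 0 0 0 0.003; 40 0 0 1 0 0 0.004
4 rows
```

drive_tool(
  moves="40 0 -1 3 0 0 0.12; 40 0 0 3 0 0 0.12; 40 0 0 4 0 0 -0.12; 40 0 0 4 0 0 -0.12; 40 0 0 4 0 0 -0.12; 40 0 0 4 0 0 0.12; 40 0 0 4 0 0 0.12; 40 0 0 4 0 0 0.12",
)

```text
t: 19.0
ee_pos: [0.6097, -0.2065, 0.1565]
orientation: [179.6, 0.3, 87.7]
ft_force: [-9.4, 1.6, 13.7]
grip_width: 0.0538
```

drive_tool(
  moves="40 0 0 4 0 0 -0.12; 40 0 0 4 0 0 -0.12; 40 0 0 4 0 0 -0.12; 40 0 0 4 0 0 0.12; 40 0 0 4 0 0 0.12; 40 0 0 4 0 0 0.12; 40 0 0 4 0 0 -0.12; 40 0 0 4 0 0 -0.12",
)

```text
t: 19.8
ee_pos: [0.6085, -0.2069, 0.1454]
orientation: [178.9, 0.9, 101.1]
ft_force: [-7.2, 4.0, 13.8]
grip_width: 0.0536
```

```bash
python3 - <<'E'
from h import *
plan([([.6105,-.2055,.1458],[180,0,101],40,4)])
E
```

```text
now [ 0.6085 -0.2069  0.1454] [178.88   0.93 101.14] [-18.7  15.5  10.7  83.8  -0.3 -29.8] F [-7.2  4.  13.8] w 53.6 t 19.8
40 0 1 0 0.005 0.004 0.001; 40 0 0 0 0.005 0.004 0.001; 40 0 1 0 0.005 0.004 0; 40 1 0 0 0.005 0.004 0.001
4 rows
```

drive_tool(
  moves="40 0 0 4 0.005 0.004 -0.12; 40 0 1 4 0.005 0.004 0.12; 40 0 1 4 0.005 0.004 0.12; 40 0 0 4 0.005 0.004 0.12; 40 0 0 4 0 0 -0.12; 40 0 0 4 0 0 -0.12; 40 0 0 4 0 0 -0.12; 40 0 0 4 0 0 0.12",
)

```text
t: 20.6
ee_pos: [0.6096, -0.2066, 0.143]
orientation: [178.9, 0.7, 101.8]
ft_force: [-9.7, 4.3, 20.5]
grip_width: 0.0537
```

drive_tool(
  moves="40 0 0 5 0.005 0.003 0.12; 40 0 0 5 0.005 0.003 0.12; 40 0 0 5 0.005 0.003 -0.12; 40 0 0 5 0.005 0 -0.12; 40 0 0 5 0 0 -0.12; 40 0 0 5 0 0 0.12; 40 0 0 5 0 0 0.12; 40 0 0 5 0 0 0",
)

```text
t: 21.4
ee_pos: [0.6094, -0.2063, 0.1429]
orientation: [178.3, 0.8, 94.6]
ft_force: [-14.6, 6.8, 25.3]
grip_width: 0.0538
```

drive_tool(
  moves="40 0 0 -1 0.01 0.005 0; 40 0 0 0 0.01 0.005 0; 70 0 0 0 0 0 0; 70 0 0 0 0 0 0; 72 0 0 0 0 0 0; 72 0 0 -15 0 0 0; 72 0 0 -30 0 0 0; 72 0 0 -40 0 0 0",
)

```text
t: 22.2
ee_pos: [0.6068, -0.2053, 0.2289]
orientation: [179.9, 0.1, 94.6]
ft_force: [1.4, -0.3, 0.5]
grip_width: 0.0721
```

drive_tool(
  moves="80 5 0 -35 0 0 0; 80 30 0 -20 0 0 0; 80 40 10 0 0 0 0; 80 40 15 0 0 0 0; 80 40 15 0 0 0 0; 80 40 10 0 0 0 0; 80 20 0 0 0 0 0; 80 0 0 0 0 0 0",
)

```text
t: 23.0
ee_pos: [0.6408, 0.0201, 0.307]
orientation: [178.5, 0.4, 94.4]
ft_force: [1.1, -0.3, 0.2]
grip_width: 0.0799
```

```bash
python3 - <<'E'
from h import *
np.set_printoptions(precision=4,suppress=True)
ims=snap("f")
for g in([.644,.135],):
  for th in(45,55):
    print(capfit(ims,np.array(g),th,0,("scene",)));
    print(capfit(ims,np.array(g),th,0,("top",)))
for g in ([.5205,-.1855],[.6105,-.2055]):
  for th in(40,50,):print(*capfit(ims,np.array(g),th,.084,("scene",)))
x=np.hstack([ims["scene"][100:300,240:440],ims["top"][110:310,220:420]])
cv2.imwrite("pics/f1.png",cv2.resize(x,None,fx=2,fy=2))
plan([([.644,.135,.15],[180,0,115],80,8)])
E
```

```text
(array([0.6468, 0.1353]), array([-0.,  0.]), [(np.int32(340), 522.218663463369)])
(array([0.7849, 0.0314]), array([-0.,  0.]), [(np.int32(1577), 418.62412346852943)])
(array([0.6457, 0.1357]), array([0., 0.]), [(np.int32(432), 522.0428931184579)])
(array([0.7581, 0.0375]), array([ 0., -0.]), [(np.int32(2609), 416.49191503750626)])
[ 0.487  -0.2059] [-0. -0.] [(np.int32(1744), 356.6194211533293)]
[ 0.4889 -0.205 ] [-0.  0.] [(np.int32(2138), 357.3844217872247)]
[ 0.612  -0.2039] [-0.  0.] [(np.int32(184), 388.3058022893965)]
[ 0.6046 -0.2127] [0. 0.] [(np.int32(377), 382.91815868532285)]
now [0.6409 0.0177 0.3068] [178.46   0.41  94.26] [  1.7  18.8  32.9 102.5  -0.3  -2.5] F [-0.2 -0.5  0.3] w 79.9 t 23.1
80 15 1 20 0.003 0.002 -0.045; 80 15 2 19 0.003 0.001 -0.045; 80 14 2 20 0.003 0.002 -0.045; 80 14 3 20 0.003 0.001 -0.045; 80 14 4 19 0.003 0.002 -0.045; 80 14 4 20 0.003 0.001 -0.046; 80 14 5 19 0.004 0.002 -0.045; 80 14 6 20 0.003 0.001 -0.046
8 rows
```

View pics/f1.png

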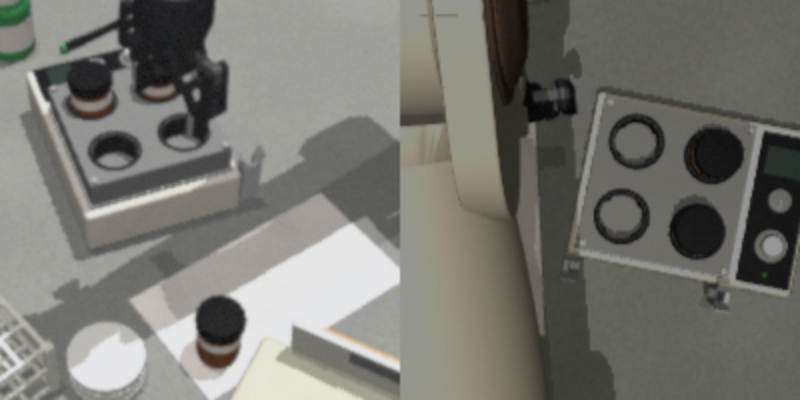

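```bash
python3 - <<'E'
from h import *
plan([([.640,.125,.2],[180,0,29],80,8)])
E
```

```text
now [0.6409 0.0177 0.3068] [178.46   0.41  94.26] [  1.7  18.8  32.9 102.5  -0.3  -2.5] F [-0.2 -0.5  0.3] w 79.9 t 23.1
80 13 1 13 0.004 -0.001 0.142; 80 13 -1 13 0.003 -0.001 0.142; 80 13 -3 13 0.003 -0.001 0.142; 80 13 -5 13 0.004 -0.001 0.143; 80 12 -7 14 0.003 -0.001 0.142; 80 11 -9 13 0.004 -0.001 0.143; 80 9 -10 14 0.003 -0.001 0.142; 80 8 -10 13 0.004 -0.002 0.143
8 rows
```

drive_tool(
  moves="80 13 1 13 0.004 -0.001 0.145; 80 13 -1 13 0.003 -0.001 0.145; 80 13 -3 13 0.003 -0.001 0.145; 80 13 -5 13 0.004 -0.001 0.145; 80 12 -7 14 0.003 -0.001 0.145; 80 11 -9 13 0.004 -0.001 0.145; 80 5 -5 10 0.003 -0.001 0.145; 80 0 0 0 0 0 0.1",
)

```text
t: 23.9
ee_pos: [0.6438, 0.0954, 0.2195]
orientation: [179.6, -0.4, 28.0]
ft_force: [0.0, 0.3, -0.4]
grip_width: 0.0799
```

```bash
python3 - <<'E'
from h import *
plan([([.6448,.135,.12],[180,0,29],80,8)])
E
```

```text
now [0.6438 0.0954 0.2195] [179.58  -0.39  28.  ] [ 8.5 18.4 22.5 93.6 -0.3 70.5] F [ 0.   0.3 -0.4] w 79.9 t 23.9
80 2 -4 12 0.001 -0.001 -0.002; 80 2 -4 12 0.001 -0.001 -0.002; 80 3 -5 13 0.001 -0.001 -0.002; 80 2 -4 12 0.001 -0.001 -0.002; 80 3 -4 13 0.001 -0.001 -0.002; 80 2 -5 12 0.001 -0.001 -0.002; 80 3 -4 13 0.001 0 -0.003; 80 2 -5 12 0 -0.001 -0.002
8 rows
```

drive_tool(
  moves="80 3 -6 12 0.001 -0.001 0; 80 4 -7 14 0.001 -0.001 0; 80 4 -7 14 0.001 -0.001 0; 80 4 -7 14 0.001 -0.001 0; 80 2 -4 14 0.001 -0.001 0; 80 0 0 8 0 0 0; 80 0 0 0 0 0 0; 80 0 0 0 0 0 0",
)

```text
t: 24.7
ee_pos: [0.6446, 0.1299, 0.1359]
orientation: [179.9, 0.0, 28.2]
ft_force: [-0.6, -0.3, -0.0]
grip_width: 0.0803
```

```bash
python3 - <<'E'
from h import *
im=imaging.read_camera("scene")
cv2.imwrite("pics/g.png",cv2.resize(im[150:320,260:480],None,fx=3.2,fy=3.2))
plan([([.645,.135,.064],[180,0,29],80,6)])
E
```

```text
now [0.6447 0.1299 0.136 ] [1.7989e+02 2.0000e-02 2.8220e+01] [11.4 19.1 14.2 85.1 -0.1 73.2] F [0.5 0.7 0.2] w 79.9 t 24.75
80 0 -1 12 0 0 -0.002; 80 1 -1 12 0 0 -0.002; 80 0 -1 12 0 0 -0.002; 80 1 0 12 0.001 0 -0.003; 80 0 -1 12 0 0 -0.002; 80 1 0 12 0.001 0 -0.003
6 rows
```

View pics/g.png

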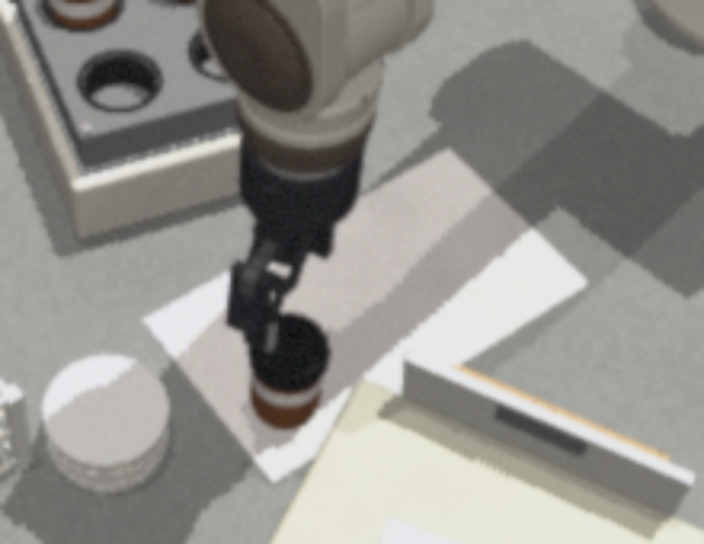

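drive_tool(
  moves="80 1 -2 10 0 0 0; 80 1 -1 12 0 0 0; 80 1 -1 14 0 0 0; 80 0 0 14 0 0 0; 80 0 0 12 0 0 0; 80 0 0 5 0 0 0; 80 0 0 0 0 0 0; 80 0 0 0 0 0 0",
)

```text
t: 25.55
ee_pos: [0.6457, 0.1345, 0.0631]
orientation: [179.9, -0.0, 28.2]
ft_force: [0.0, -0.1, -0.6]
grip_width: 0.08
```

drive_tool(
  moves="40 0 0 0 0 0 0; 40 0 0 0 0 0 0; 40 0 0 0 0 0 0; 40 0 0 0 0 0 0; 40 0 0 0 0 0 0; 40 0 0 0 0 0 0; 40 0 0 0 0 0 0; 40 0 0 0 0 0 0",
)

```text
t: 26.35
ee_pos: [0.6465, 0.1346, 0.0653]
orientation: [179.8, -0.2, 28.2]
ft_force: [-0.1, -1.1, -1.4]
grip_width: 0.0535
```

drive_tool(
  moves="40 0 0 -10 0 0 0; 40 0 0 -20 0 0 0; 40 0 0 -30 0 0 0; 40 0 0 -35 0 0 0; 40 0 0 -40 0 0 0; 40 0 0 -40 0 0 0; 40 0 0 -15 0 0 0; 40 0 0 0 0 0 0",
)

```text
t: 27.15
ee_pos: [0.6441, 0.1346, 0.2661]
orientation: [179.8, -0.1, 28.2]
ft_force: [0.2, 0.0, -1.1]
grip_width: 0.0537
```

```bash
python3 - <<'E'
from h import *
plan([([.6306,-.1163,.25],[180,0,29],40,8)])
E
```

```text
now [0.6441 0.1346 0.2661] [ 1.7983e+02 -1.4000e-01  2.8180e+01] [ 11.8  21.3  31.4 100.   -0.1  73.7] F [ 0.2  0.  -1.1] w 53.7 t 27.15
40 -16 27 2 0 0 -0.002; 40 -16 27 2 0 0 -0.002; 40 -17 27 2 0 0 -0.002; 40 -16 27 2 0.001 0 -0.002; 40 -17 26 2 0 -0.001 -0.002; 40 -17 27 2 0.001 0 -0.001; 40 -16 26 2 0 -0.001 -0.002; 40 -17 27 2 0.001 0 -0.001
8 rows
```

```bash
python3 - <<'E'
from h import *
plan([([.5406,-.096,.25],[180,0,29],40,8)])
E
```

```text
now [0.6441 0.1346 0.2661] [ 1.7983e+02 -1.4000e-01  2.8180e+01] [ 11.8  21.3  31.4 100.   -0.1  73.7] F [ 0.2  0.  -1.1] w 53.7 t 27.15
40 -25 19 2 0 0 -0.002; 40 -25 19 2 0 0 -0.002; 40 -25 19 2 0 0 -0.002; 40 -25 19 2 0.001 0 -0.002; 40 -25 19 2 0 -0.001 -0.002; 40 -25 19 2 0.001 0 -0.001; 40 -26 20 2 0 -0.001 -0.002; 40 -25 19 2 0.001 0 -0.001
8 rows
```

drive_tool(
  moves="40 -25 19 2 0 0 0; 40 -28 21 2 0 0 0; 40 -28 21 2 0 0 0; 40 -28 21 2 0 0 0; 40 -28 21 2 0 0 0; 40 -28 21 2 0 0 0; 40 -20 15 2 0 0 0; 40 -5 4 2 0 0 0",
)

```text
t: 27.95
ee_pos: [0.5389, -0.0869, 0.2421]
orientation: [-180.0, 0.2, 28.4]
ft_force: [0.8, -0.1, -1.4]
grip_width: 0.0539
```

```bash
python3 - <<'E'
from h import *
plan([([.5406,-.096,.21],[180,0,29],40,5)])
E
```

```text
now [ 0.5389 -0.0869  0.2421] [-1.7998e+02  1.6000e-01  2.8380e+01] [-9.1  4.4  8.8 94.5 -0.1 52.5] F [ 0.8 -0.1 -1.4] w 53.9 t 27.95
40 -1 2 6 0 0.001 -0.002; 40 0 2 7 0 0 -0.002; 40 -1 2 6 0 0.001 -0.002; 40 0 1 7 0 0 -0.002; 40 -1 2 6 0 0.001 -0.003
5 rows
```

drive_tool(
  moves="40 -1 2 6 0 0.001 0; 40 0 2 7 0 0 0; 40 -1 2 6 0 0.001 0; 40 0 1 7 0 0 0; 40 -1 0 3 0 0.001 0; 40 0 0 0 0 0 0; 40 0 0 0 0 0 0; 40 0 0 0 0 0 0",
)

```text
t: 28.75
ee_pos: [0.5401, -0.0921, 0.2076]
orientation: [-179.8, 0.1, 28.5]
ft_force: [0.3, 0.0, -1.1]
grip_width: 0.0537
```

```bash
python3 - <<'E'
from h import *
plan([([.5406,-.096,.176],[180,0,29],40,5)])
E
```

```text
now [ 0.5401 -0.0921  0.2076] [-1.7982e+02  1.0000e-01  2.8530e+01] [-9.7  4.2  4.8 90.7  0.1 51.7] F [ 0.3  0.  -1.1] w 53.7 t 28.75
40 0 1 6 -0.001 0 -0.002; 40 0 1 6 -0.001 0 -0.002; 40 0 1 7 0 0.001 -0.001; 40 -1 0 6 -0.001 0 -0.002; 40 0 1 7 0 0.001 -0.001
5 rows
```

drive_tool(
  moves="40 -1 2 6 -0.001 0 0; 40 0 2 6 -0.001 0 0; 40 0 1 7 0 0.001 0; 40 0 0 7 0 0 0; 40 0 0 5 0 0 0; 40 0 0 2 0 0 0; 40 0 0 0 0 0 0; 40 0 0 0 0 0 0",
)

```text
t: 29.55
ee_pos: [0.5417, -0.0974, 0.1716]
orientation: [-179.9, 0.0, 28.5]
ft_force: [-0.0, 0.1, -1.3]
grip_width: 0.0537
```

drive_tool(
  moves="40 0 -1 3 0 0 0.12; 40 0 -1 3 0 0 0.12; 40 0 0 4 0 0 -0.12; 40 0 0 4 0 0 -0.12; 40 0 0 4 0 0 -0.12; 40 0 0 4 0 0 0.12; 40 0 0 4 0 0 0.12; 40 0 0 4 0 0 0.12",
)

```text
t: 30.35
ee_pos: [0.5407, -0.0981, 0.1573]
orientation: [179.4, -0.6, 14.4]
ft_force: [-9.3, 1.4, 15.4]
grip_width: 0.0537
```

drive_tool(
  moves="40 0 0 4 0.002 0 -0.12; 40 0 0 4 0.002 0 -0.12; 40 0 0 4 0 0 -0.12; 40 0 0 4 0 0 0.12; 40 0 0 4 0 0 0.12; 40 0 0 4 0 0 0.12; 40 0 0 4 0 0 -0.12; 40 0 0 4 0 0 -0.12",
)

```text
t: 31.15
ee_pos: [0.5414, -0.0981, 0.1469]
orientation: [178.8, -1.3, 28.0]
ft_force: [-5.8, 4.2, 24.1]
grip_width: 0.0534
```

```bash
python3 - <<'E'
from h import *
plan([([.5406,-.096,.149],[180,0,29],40,4)])
E
```

```text
now [ 0.5414 -0.0981  0.1469] [178.83  -1.28  28.01] [-10.2   2.5  -3.8  82.   -0.1  51.8] F [-5.8  4.2 24.1] w 53.4 t 31.15
40 0 -1 -1 0.005 -0.006 -0.004; 40 0 0 0 0.005 -0.005 -0.004; 40 0 -1 -1 0.005 -0.006 -0.005; 40 0 0 0 0.006 -0.005 -0.004
4 rows
```

drive_tool(
  moves="40 0 -1 4 0.005 -0.006 -0.12; 40 0 0 4 0.005 -0.006 0.12; 40 0 -1 4 0.005 -0.006 0.12; 40 0 0 4 0.005 -0.005 0.12; 40 0 0 5 0 0 -0.12; 40 0 0 5 0 0 -0.12; 40 0 0 5 0 0 -0.12; 40 0 0 5 0 0 0.12",
)

```text
t: 31.95
ee_pos: [0.5417, -0.0981, 0.1468]
orientation: [178.7, -1.2, 28.6]
ft_force: [-18.6, 3.7, 33.4]
grip_width: 0.0535
```

drive_tool(
  moves="40 0 0 5 0.005 -0.003 0.12; 40 0 0 5 0.005 -0.003 0.12; 40 0 0 5 0.005 -0.003 -0.12; 40 0 0 5 0.005 0 -0.12; 40 0 0 5 0 0 -0.12; 40 0 0 5 0 0 0.12; 40 0 0 5 0 0 0.12; 40 0 0 5 0 0 0",
)

```text
t: 32.75
ee_pos: [0.5407, -0.0983, 0.147]
orientation: [178.9, -2.2, 21.4]
ft_force: [-17.2, 2.2, 33.7]
grip_width: 0.0535
```

drive_tool(
  moves="40 0 0 -1 0.01 -0.015 0; 40 0 0 0 0.01 -0.015 0; 70 0 0 0 0 0 0; 70 0 0 0 0 0 0; 72 0 0 0 0 0 0; 72 0 0 -15 0 0 0; 72 0 0 -30 0 0 0; 72 0 0 -40 0 0 0",
)

```text
t: 33.55
ee_pos: [0.538, -0.0981, 0.2339]
orientation: [-179.7, -0.2, 21.4]
ft_force: [0.9, -1.2, 1.2]
grip_width: 0.0718
```

drive_tool(
  moves="80 0 -10 -35 0 0 0; 80 0 -30 -20 0 0 0; 80 -20 -40 0 0 0 0; 80 -20 -40 0 0 0 0; 80 -20 -40 0 0 0 0; 80 -20 -40 0 0 0 0; 80 -10 -30 0 0 0 0; 80 0 0 0 0 0 0",
)

```text
t: 34.35
ee_pos: [0.3644, 0.0868, 0.3077]
orientation: [179.9, -1.4, 21.2]
ft_force: [0.7, -0.5, 0.2]
grip_width: 0.0802
```

```bash
python3 - <<'E'
from h import *
ims=snap("h")
cv2.imwrite("pics/h1.png",cv2.resize(ims["top"][140:270,290:450],None,fx=4.5,fy=4.5,interpolation=2))
cv2.imwrite("pics/h2.png",cv2.resize(ims["scene"][90:220,240:400],None,fx=4.5,fy=4.5,interpolation=2))
cv2.imwrite("pics/h3.png",cv2.resize(ims["scene"][240:340,340:500],None,fx=5,fy=5,interpolation=2))
plan([([.565,.29,.3],[180,0,28.5],60,5)])
E
```

```text
now [0.3662 0.0854 0.3072] [179.81  -1.38  21.13] [ 13.1 -17.9  -4.  102.5   0.   82. ] F [ 0.6  0.4 -0. ] w 80.5 t 34.45
60 52 -24 3 0.001 -0.005 -0.026; 60 52 -22 2 0.001 -0.005 -0.026; 60 53 -21 2 0.001 -0.005 -0.026; 60 54 -20 2 0.001 -0.004 -0.025; 60 54 -19 2 0.001 -0.005 -0.026
5 rows
```

View pics/h1.png

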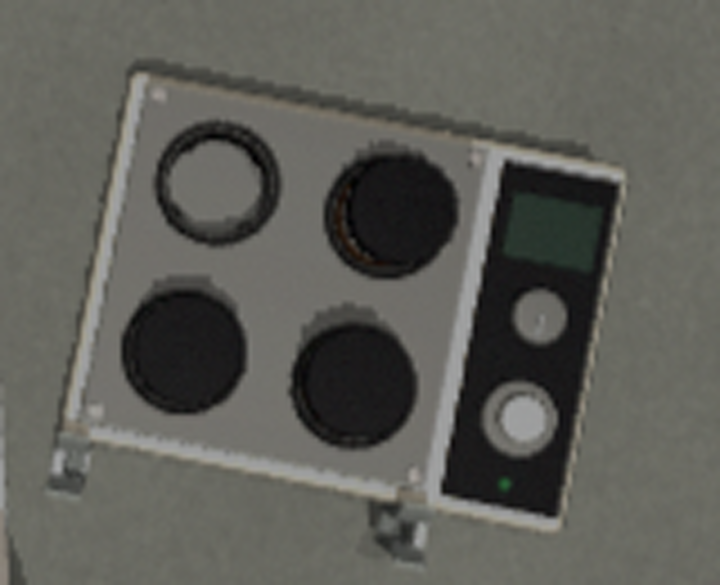

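View pics/h2.png

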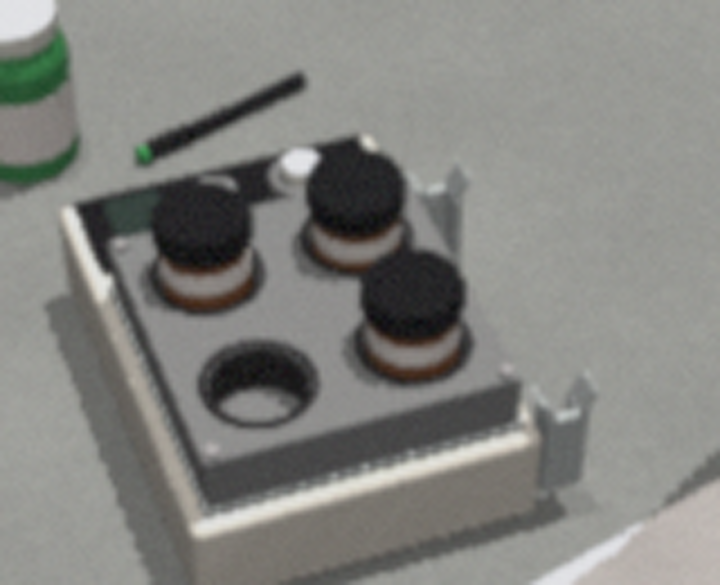

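View pics/h3.png

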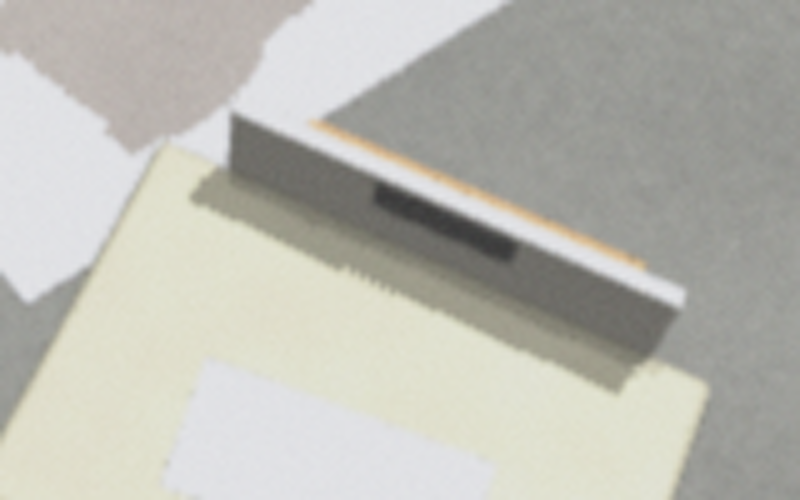

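```bash
python3 - <<'E'
from h import *
np.set_printoptions(precision=4,suppress=True)
print("nadir",proj("top",[[.5357,-.0715,0]]))
S=np.array([.5754,-.1508]);Rz=R.from_euler('z',-12.72,degrees=True).as_matrix()[:2,:2]
for nm,l,e in(("FR",(-.046,-.046),(355,384)),("BR",(.046,-.046),(403,210)),("FL",(-.046,.046),(185,351))):
    w=S+Rz@np.array(l)
    print(nm,w,"pred cap",(proj("top",[[*w,.162]])[0]-[290,140]+.5)*4.5-.5,"seen",e, "socket",(proj("top",[[*w,.116]])[0]-[290,140]+.5)*4.5-.5, "scene pred cap",(proj("scene",[[*w,.162]])[0]-[240,90]+.5)*4.5-.5,back("top",unz([e],(290,140),4.5),.162))
E
```

```text
nadir [[320.539  220.0485]]
FR [ 0.5204 -0.1855] pred cap [365.461 387.163] seen (355, 384) socket [354.4082 385.931 ] scene pred cap [356.7535 178.5906] [[ 0.5221 -0.1803  0.162 ]]
BR [ 0.6101 -0.2058] pred cap [400.1204 209.2585] seen (403, 210) socket [387.4339 216.6842] scene pred cap [203.3731 216.2426] [[ 0.6097 -0.2072  0.162 ]]
FL [ 0.5407 -0.0958] pred cap [186.9017 351.0852] seen (185, 351) socket [184.5785 351.6151] scene pred cap [415.138 284.254] [[ 0.5407 -0.0948  0.162 ]]
```

```bash
python3 - <<'E'
from h import *
im=cv2.imread("pics/top_h.png")
im2=np.clip((im.astype(float)-10)*4,0,255).astype(np.uint8)
a=cv2.resize(im2[175:245,310:400],None,fx=8,fy=8,interpolation=2)
def pc(c,r=.028,z=.162,col=(0,0,255)):
    pts=proj("top",[[c[0]+r*np.cos(t),c[1]+r*np.sin(t),z] for t in A])
    cv2.polylines(a,[np.int32(((pts-[310,175]+.5)*8-.5))],True,col,1)
for c in([.5204,-.1855],[.6101,-.2058],[.5407,-.0958]):pc(c)
cv2.imwrite("pics/h4.png",a)
im=cv2.imread("pics/scene_h.png")
a=cv2.resize(np.clip(im[110:180,260:360].astype(float)*2.5,0,255).astype(np.uint8),None,fx=8,fy=8,interpolation=2)
for c in([.5204,-.1855],[.6101,-.2058],[.5407,-.0958]):
  for z,r,col in((.162,.028,(0,0,255)),(.142,.028,(0,255,0)),(.116,.026,(255,255,0))):
    pts=proj("scene",[[c[0]+r*np.cos(t),c[1]+r*np.sin(t),z] for t in A])
    cv2.polylines(a,[np.int32(((pts-[260,110]+.5)*8-.5))],True,col,1)
cv2.imwrite("pics/h5.png",a)
E
```

```text
(no output)
```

View pics/h4.png

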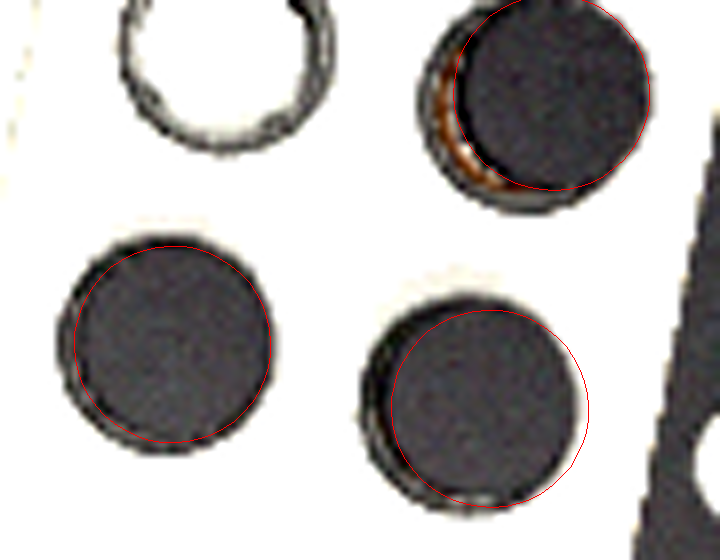

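View pics/h5.png

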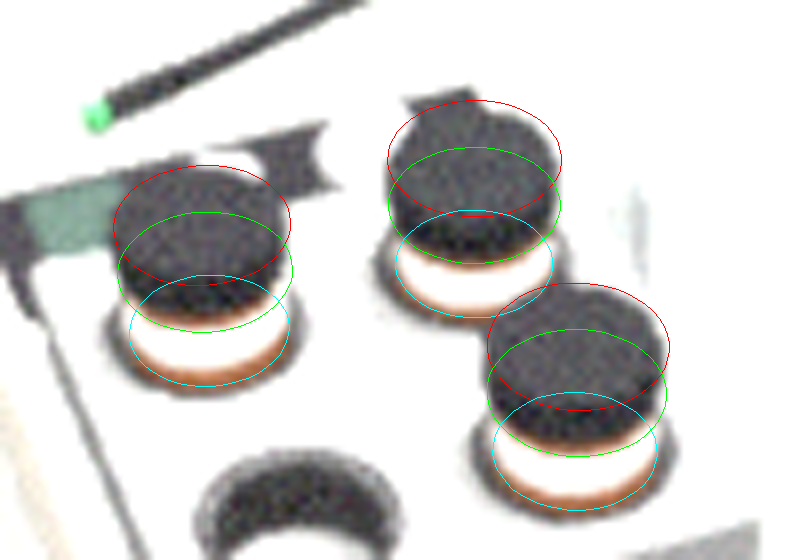

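```bash
python3 - <<'E'
from h import *
plan([([.5204,-.1855,.25],[180,0,60],75,8)])
E
```

```text
now [0.3662 0.0854 0.3072] [179.81  -1.38  21.13] [ 13.1 -17.9  -4.  102.5   0.   82. ] F [ 0.6  0.4 -0. ] w 80.5 t 34.45
75 6 39 7 0.001 -0.003 -0.085; 75 2 39 7 0.001 -0.003 -0.085; 75 -1 39 7 0.002 -0.003 -0.085; 75 -4 39 7 0.001 -0.003 -0.085; 75 -7 38 8 0.001 -0.002 -0.085; 75 -11 37 7 0.002 -0.003 -0.084; 75 -14 36 8 0.001 -0.002 -0.085; 75 -17 35 7 0.002 -0.003 -0.084
8 rows
```

drive_tool(
  moves="75 6 39 7 0.001 -0.003 -0.1; 75 2 44 7 0.001 -0.003 -0.1; 75 -1 44 7 0.002 -0.003 -0.1; 75 -4 44 7 0.001 -0.003 -0.1; 75 -7 43 8 0.001 -0.003 -0.1; 75 -11 40 7 0.002 -0.003 -0.1; 75 -14 30 0 0.001 -0.003 -0.05; 75 0 0 0 0 0 0",
)

```text
t: 35.25
ee_pos: [0.5308, -0.1785, 0.265]
orientation: [179.7, -0.1, 59.6]
ft_force: [-0.3, 0.5, -0.1]
grip_width: 0.075
```

```bash
python3 - <<'E'
from h import *
plan([([.5204,-.1855,.20],[180,0,60],75,8)])
E
```

```text
now [ 0.5308 -0.1785  0.265 ] [ 1.797e+02 -7.000e-02  5.960e+01] [-18.6   6.5  13.6  96.8   0.   11.8] F [-0.3  0.5 -0.1] w 75.0 t 35.25
75 -1 -1 8 0.001 0 -0.001; 75 -1 -1 8 0.001 0 -0.001; 75 -2 -1 8 0.001 0 -0.001; 75 -1 -1 8 0 0 -0.001; 75 -2 0 8 0.001 0 -0.001; 75 -1 -1 8 0 0 -0.001; 75 -2 0 8 0.001 -0.001 0; 75 -1 -1 9 0 0 -0.001
8 rows
```

drive_tool(
  moves="75 -3 -2 8 0.001 0 0; 75 -3 -2 10 0.001 0 0; 75 -3 -1 10 0.001 0 0; 75 -1 -1 10 0.001 0 0; 75 0 0 10 0 0 0; 75 0 0 5 0 0 0; 75 0 0 0 0 0 0; 75 0 0 0 0 0 0",
)

```text
t: 36.05
ee_pos: [0.5182, -0.1847, 0.2069]
orientation: [-180.0, -0.1, 59.4]
ft_force: [-0.7, -0.1, 0.5]
grip_width: 0.0752
```

```bash
python3 - <<'E'
from h import *
plan([([.5204,-.1855,.15],[180,0,60],75,8)])
E
```

```text
now [ 0.5182 -0.1847  0.2069] [-1.7998e+02 -6.0000e-02  5.9450e+01] [-19.6   4.3   4.8  90.5   0.1  10.9] F [-0.7 -0.1  0.5] w 75.2 t 36.05
75 0 0 7 0 0 -0.001; 75 0 0 7 0 0 -0.001; 75 0 0 7 0 0 -0.001; 75 0 0 7 0 0 -0.001; 75 0 1 7 0 0 -0.001; 75 0 0 7 0 0 -0.002; 75 0 1 7 0 0 -0.001; 75 0 0 8 0 -0.001 -0.002
8 rows
```

drive_tool(
  moves="75 0 1 8 0 0 0; 75 0 1 10 0 0 0; 75 0 0 11 0 0 0; 75 0 0 11 0 0 0; 75 0 0 9 0 0 0; 75 0 0 4 0 0 0; 75 0 0 0 0 0 0; 75 0 0 0 0 0 0",
)

```text
t: 36.85
ee_pos: [0.5202, -0.1855, 0.1489]
orientation: [-180.0, -0.1, 59.5]
ft_force: [0.9, 0.4, -0.0]
grip_width: 0.0748
```

```bash
python3 - <<'E'
from h import *
plan([([.5204,-.1855,.15],[180,0,60],75,8)])
E
```

```text
now [ 0.5202 -0.1855  0.1489] [-1.7996e+02 -5.0000e-02  5.9470e+01] [-19.7   4.5  -1.5  84.1   0.1  10.9] F [ 0.9  0.4 -0. ] w 74.8 t 36.85
75 0 0 0 0 0 -0.001; 75 0 0 0 0 0 -0.001; 75 0 0 0 0 0 -0.001; 75 0 0 0 0 0 -0.001; 75 0 0 0 0 0 -0.001; 75 0 0 0 0 0 -0.001; 75 0 0 -1 0 0 -0.002; 75 0 0 0 -0.001 -0.001 -0.001
8 rows
```

Perfectly centred. Grip, a gentle twist with light push, release, rise.

drive_tool(
  moves="40 0 0 0 0 0 0; 40 0 0 0 0 0 0; 40 0 0 0 0 0 0; 40 0 0 1 0 0 0; 40 0 0 2 0 0 0.1; 40 0 0 2 0 0 -0.1; 40 0 0 2 0 0 -0.1; 40 0 0 2 0 0 0.1",
)

```text
t: 37.65
ee_pos: [0.5213, -0.1846, 0.1499]
orientation: [179.5, -0.3, 59.7]
ft_force: [-6.3, 3.1, 14.0]
grip_width: 0.0535
```

```bash
python3 - <<'E'
from h import *
plan([([.5204,-.1855,.15],[180,0,60],75,8)])
E
```

```text
now [ 0.5213 -0.1846  0.1499] [179.53  -0.33  59.67] [-19.6   4.   -1.8  83.6   0.2  10.7] F [-6.3  3.1 14. ] w 53.5 t 37.65
75 0 0 0 0.001 -0.001 -0.001; 75 0 0 0 0.001 -0.001 -0.001; 75 0 0 0 0.001 -0.001 -0.001; 75 0 0 0 0.001 -0.001 -0.001; 75 0 0 0 0.001 0 0; 75 0 0 0 0.001 -0.001 -0.001; 75 -1 0 0 0.001 0 0; 75 0 0 0 0.001 -0.001 -0.001
8 rows
```

drive_tool(
  moves="40 -1 -1 0 0.008 -0.003 0; 40 0 0 -1 0 0 0; 70 0 0 0 0 0 0; 72 0 0 0 0 0 0; 72 0 0 0 0 0 0; 72 0 0 -15 0 0 0; 72 0 0 -30 0 0 0; 72 0 0 -40 0 0 0",
)

```text
t: 38.45
ee_pos: [0.518, -0.185, 0.2348]
orientation: [-179.6, -0.0, 59.7]
ft_force: [0.3, -0.5, 0.8]
grip_width: 0.072
```

drive_tool(
  moves="70 0 0 -35 0 0 0; 70 20 -30 -20 0 0 0; 70 20 -40 0 0 0 0; 70 20 -40 0 0 0 0; 70 20 -40 0 0 0 0; 70 20 -40 0 0 0 0; 70 10 -20 0 0 0 0; 70 0 0 0 0 0 0",
)

```text
t: 39.25
ee_pos: [0.3881, 0.0203, 0.3097]
orientation: [179.2, -0.5, 59.6]
ft_force: [-0.5, -0.7, -0.2]
grip_width: 0.0701
```

```bash
cat > chk.py <<'E'
from h import *
import sys
ims=snap(sys.argv[1])
S=([.5204,-.1855],[.6101,-.2058],[.5407,-.0958])
out=[]
for n,(x0,y0),g in(("top",(308,160),4),("scene",(262,108),2.5)):
    a=cv2.resize(np.clip((ims[n][y0:y0+90,x0:x0+100].astype(float)-5)*g,0,255).astype(np.uint8),None,fx=4*1.0,fy=4,interpolation=2)
    for c in S:
      for z,r,col in((.162,.028,(0,0,255)),(.142,.028,(0,255,0)))[:1 if n=="top" else 2]:
        pts=proj(n,[[c[0]+r*np.cos(t),c[1]+r*np.sin(t),z] for t in A])
        cv2.polylines(a,[np.int32(((pts-[x0,y0]+.5)*4-.5))],True,col,1)
    out.append(a)
cv2.imwrite(f"pics/chk_{sys.argv[1]}.png",np.hstack(out))
plan([([.565,.29,.3],[180,0,28.5],60,5)])
E
python3 chk.py i
```

```text
now [0.3894 0.0189 0.3092] [179.23  -0.48  59.54] [  2.8 -15.5  -2.  102.6  -0.   33.2] F [ 0.3 -0.4 -0.6] w 70.0 t 39.35
60 65 3 2 0.002 -0.002 0.108; 60 64 -4 2 0.002 -0.002 0.108; 60 64 -11 2 0.002 -0.003 0.109; 60 62 -18 2 0.002 -0.002 0.108; 60 59 -25 3 0.003 -0.003 0.109
5 rows
```

View pics/chk_i.png

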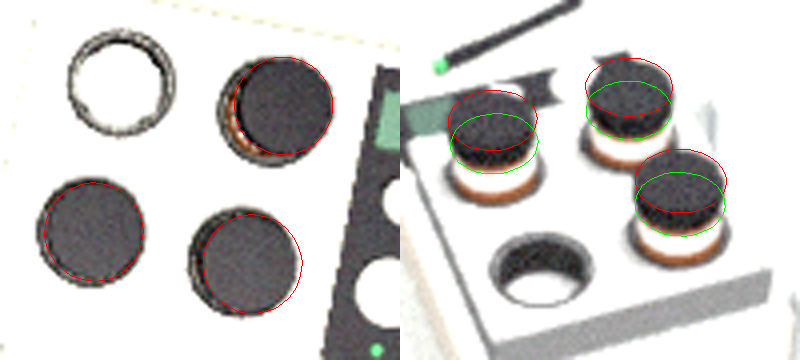

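```bash
python3 - <<'E'
from h import *
im=cv2.imread("pics/top_i.png")
cv2.imwrite("pics/j1.png",cv2.resize(im[170:260,110:230],None,fx=6.5,fy=6.5,interpolation=2))
im=cv2.imread("pics/scene_i.png")
cv2.imwrite("pics/j2.png",cv2.resize(im[250:320,375:485],None,fx=7,fy=7,interpolation=2))
E
```

```text
(no output)
```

View pics/j1.png

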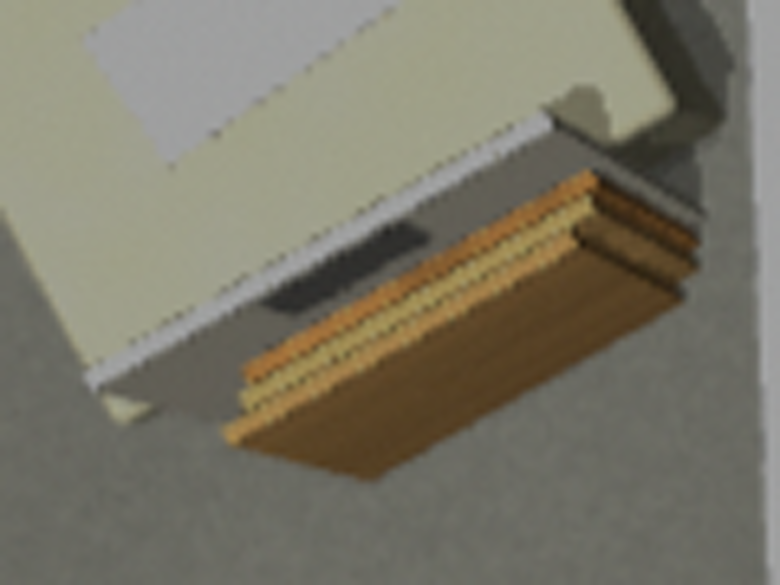

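View pics/j2.png

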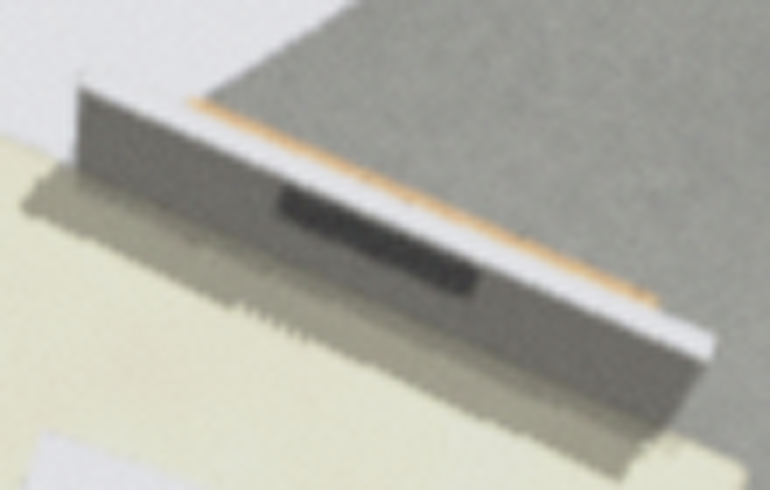

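```bash
python3 - <<'E'
from h import *
np.set_printoptions(precision=4,suppress=True)
T=unz([(91,382),(552,120)],(110,170),6.5)
Sx=unz([(713,350),(81,81)],(375,250),7)
def pts(p):
    d=np.array([-np.sin(p[3]),np.cos(p[3]),0]);c=np.array(p[:3])
    return np.array([c+.095*d,c-.095*d])
f=lambda p:np.r_[proj("top",pts(p))-T,proj("scene",pts(p))-Sx].ravel()
r=least_squares(f,[.57,.3,.155,np.radians(28)],x_scale=.01);print(r.x,np.degrees(r.x[3]),f(r.x),pts(r.x))
# box
z1=unz([(30,205),(325,45),(450,255)],(85,110),3.5,3.3)
B=back("top",z1,.095);print(B, np.linalg.norm(B[0]-B[1]),np.linalg.norm(B[1]-B[2]))
# board tops in top view: front board top edge front line at z~.108
for nm,q in(("b1",[(222,432),(578,240)]),("b3",[(245,372),(600,175)])):
    print(nm,back("top",unz(q,(110,170),6.5),.109))
print("feet front board",back("top",unz([(375,478),(683,298)],(110,170),6.5),.0))
print("guard foot R",back("top",unz([(703,213)],(110,170),6.5),.0))
E
```

```text
[0.5717 0.303  0.1495 0.5037] 28.85947986744962 [-0.1521  0.433   0.156  -0.3359 -0.1613  0.2635  0.0957 -0.2044] [[0.5258 0.3862 0.1495]
 [0.6175 0.2198 0.1495]]
[[0.668  0.4892 0.095 ]
 [0.7843 0.279  0.095 ]
 [0.6233 0.1913 0.095 ]] 0.2402890596804131 0.1833824319306356
b1 [[0.5068 0.3571 0.109 ]
 [0.5752 0.2237 0.109 ]]
b3 [[0.5289 0.3485 0.109 ]
 [0.5993 0.2153 0.109 ]]
feet front board [[0.483  0.3426 0.    ]
 [0.5546 0.214  0.    ]]
guard foot R [[0.5898 0.2053 0.    ]]
```

```bash
cat >> h.py <<'E'
def gpose(psi,th):
    c,s=np.cos(psi),np.sin(psi)
    u=np.array([np.sin(th)*c,np.sin(th)*s,np.cos(th)]);n=np.array([np.cos(th)*c,np.cos(th)*s,-np.sin(th)])
    M=np.c_[n,np.cross(-u,n),-u]
    return u,n,R.from_matrix(M).as_euler('xyz',degrees=True)
E
python3 - <<'E'
from h import *
np.set_printoptions(precision=4,suppress=True)
u,n,rpy=gpose(np.radians(28.86),.2);top=np.array([.5717,.303,.1500]);print(u,n,rpy)
pre=top+.08*u; print(pre, top-.02*u)
plan([(pre,rpy,40,10)])
# channels
zt=unz([(70,445),(398,510)],(290,145),4.5)
zs=unz([(565,300),(440,100)],(240,110),4.5)
Rm=R.from_euler('z',-12.72,degrees=True).as_matrix()
for z in(.07,.09,.1,.11,.12):
    for a,b in(("top",zt),("scene",zs)):
        P=back(a,b,z)-[.5754,-.1508,0]; print(z,a,(P@Rm)[:,:2].round(4).tolist())
E
```

```text
[0.174  0.0959 0.9801] [ 0.8583  0.473  -0.1987] [180.      11.4592  28.86  ]
[0.5856 0.3107 0.2284] [0.5682 0.3011 0.1304]
now [0.3894 0.0189 0.3092] [179.23  -0.48  59.54] [  2.8 -15.5  -2.  102.6  -0.   33.2] F [ 0.3 -0.4 -0.6] w 70.0 t 39.35
40 35 2 8 0.006 -0.021 0.053; 40 35 0 8 0.006 -0.021 0.053; 40 35 -2 7 0.007 -0.021 0.053; 40 35 -3 6 0.007 -0.021 0.053; 40 35 -5 5 0.006 -0.02 0.053; 40 35 -7 5 0.007 -0.021 0.054; 40 35 -9 4 0.006 -0.02 0.053; 40 35 -11 4 0.007 -0.021 0.054
40 34 -13 3 0.006 -0.02 0.053; 40 33 -14 2 0.007 -0.021 0.054
10 rows
0.07 top [[-0.1214, 0.0948], [-0.1204, -0.0908]]
0.07 scene [[-0.1322, 0.0703], [-0.128, -0.1155]]
0.09 top [[-0.12, 0.0942], [-0.1191, -0.0876]]
0.09 scene [[-0.1233, 0.0869], [-0.1191, -0.0949]]
0.1 top [[-0.1194, 0.094], [-0.1184, -0.086]]
0.1 scene [[-0.1188, 0.0952], [-0.1147, -0.0845]]
0.11 top [[-0.1187, 0.0937], [-0.1178, -0.0843]]
0.11 scene [[-0.1143, 0.1035], [-0.1103, -0.0742]]
0.12 top [[-0.1181, 0.0935], [-0.1171, -0.0827]]
0.12 scene [[-0.1098, 0.1118], [-0.1058, -0.0639]]
```

drive_tool(
  moves="40 30 2 5 0.006 -0.021 0.053; 40 35 0 6 0.006 -0.021 0.053; 40 35 -2 6 0.007 -0.021 0.053; 40 35 -3 6 0.007 -0.021 0.053; 40 35 -5 5 0.006 -0.02 0.053; 40 35 -7 5 0.007 -0.021 0.054; 40 35 -9 4 0.006 -0.02 0.053; 40 30 -9 2 0.007 -0.021 0.054",
  grip_force=80,
)

```text
t: 40.15
ee_pos: [0.5555, 0.2399, 0.2547]
orientation: [179.9, 9.0, 33.3]
ft_force: [-0.4, -0.8, 0.1]
grip_width: 0.04
```

```bash
python3 - <<'E'
from h import *
u,n,rpy=gpose(np.radians(28.86),.2);top=np.array([.5717,.303,.1500])
plan([(top+.07*u,rpy,40,5)])
E
```

```text
now [0.5555 0.2399 0.2547] [179.91   9.05  33.26] [ 24.   22.6  31.3 107.6  -1.5  80.9] F [-0.4 -0.8  0.1] w 40.0 t 40.15
40 13 -9 5 0.003 -0.008 0.015; 40 13 -9 5 0.003 -0.009 0.015; 40 13 -9 5 0.003 -0.008 0.015; 40 14 -9 5 0.003 -0.009 0.015; 40 13 -9 5 0.003 -0.008 0.016
5 rows
```

drive_tool(
  moves="40 12 -9 3 0.003 -0.008 0.015; 40 14 -10 4 0.003 -0.009 0.015; 40 14 -10 4 0.003 -0.008 0.015; 40 14 -10 4 0.003 -0.009 0.015; 40 8 -6 3 0.003 -0.008 0.016; 40 0 0 0 0 0 0; 40 0 0 0 0 0 0; 40 0 0 0 0 0 0",
)

```text
t: 40.95
ee_pos: [0.5927, 0.3058, 0.2142]
orientation: [180.0, 12.2, 28.2]
ft_force: [-0.5, 0.7, 0.9]
grip_width: 0.04
```

```bash
python3 - <<'E'
from h import *
u,n,rpy=gpose(np.radians(28.86),.2);top=np.array([.5717,.303,.1500])
plan([(top+.07*u,rpy,40,5)])
ims=snap("k")
cv2.imwrite("pics/k1.png",cv2.resize(ims["scene"][170:340,340:500],None,fx=3.5,fy=3.5))
E
```

```text
now [0.5927 0.3058 0.2142] [179.96  12.19  28.16] [ 27.4  36.1  45.2 111.3  -0.2  89.2] F [-0.5  0.7  0.9] w 40.0 t 40.95
40 -1 -2 -1 0 0.003 -0.002; 40 -1 -1 -1 0 0.002 -0.002; 40 -2 -2 0 -0.001 0.003 -0.003; 40 -1 -1 -1 0 0.002 -0.002; 40 -2 -2 0 -0.001 0.003 -0.003
5 rows
```

View pics/k1.png

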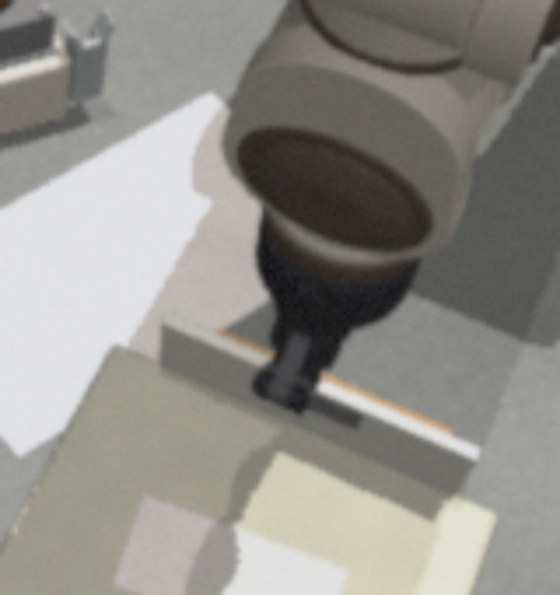

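drive_tool(
  moves="40 -2 -2 -1 0 0.003 -0.003; 40 -2 -2 0 0 0.003 -0.003; 40 -1 -2 0 -0.001 0.003 -0.003; 40 0 0 0 0 0 0; 40 0 0 0 0 0 0; 40 0 0 0 0 0 0; 40 0 0 0 0 0 0; 40 0 0 0 0 0 0",
)

```text
t: 41.85
ee_pos: [0.5844, 0.3087, 0.2197]
orientation: [-180.0, 11.4, 28.8]
ft_force: [0.1, 0.2, -0.6]
grip_width: 0.0398
```

```bash
python3 - <<'E'
from h import *
u,n,rpy=gpose(np.radians(28.86),.2);top=np.array([.5717,.303,.1500])
plan([(top+.04*u,rpy,40,6)])
E
```

```text
now [0.5844 0.3087 0.2197] [-179.99   11.37   28.75] [ 27.9  34.1  42.9 110.3  -0.2  89.2] F [ 0.1  0.2 -0.6] w 39.8 t 41.85
40 0 0 5 0 0 0; 40 0 0 5 0 0 0; 40 0 0 5 0 0 0; 40 0 0 5 0 -0.001 -0.001; 40 0 -1 6 0 0 0; 40 0 0 5 -0.001 -0.001 -0.001
6 rows
```

Well aligned. Slide down 92 mm minus margin along the tool axis.

drive_tool(
  moves="40 0 0 8 0 0 0; 40 0 0 10 0 0 0; 40 0 0 10 0 0 0; 40 0 0 10 0 0 0; 40 0 0 8 0 0 0; 40 0 0 3 0 0 0; 40 0 0 0 0 0 0; 40 0 0 0 0 0 0",
)

```text
t: 42.65
ee_pos: [0.5762, 0.3038, 0.1694]
orientation: [-180.0, 11.4, 28.7]
ft_force: [-0.8, -0.8, 0.3]
grip_width: 0.0402
```

```bash
python3 - <<'E'
from h import *
u,n,rpy=gpose(np.radians(28.86),.2);top=np.array([.5717,.303,.1500])
plan([(top-.019*u,rpy,40,6)])
ims=snap("l")
cv2.imwrite("pics/l1.png",cv2.resize(ims["scene"][220:330,360:490],None,fx=5,fy=5))
E
```

```text
now [0.5762 0.3038 0.1694] [-179.99   11.38   28.73] [ 27.9  30.8  32.7 103.2  -0.2  89.2] F [-0.8 -0.8  0.3] w 40.2 t 42.65
40 0 0 6 0 0 0; 40 0 0 7 0 0 0; 40 0 0 6 0 0 -0.001; 40 0 0 7 0 0 0; 40 0 -1 6 0 -0.001 -0.001; 40 0 0 7 -0.001 0 0
6 rows
```

View pics/l1.png

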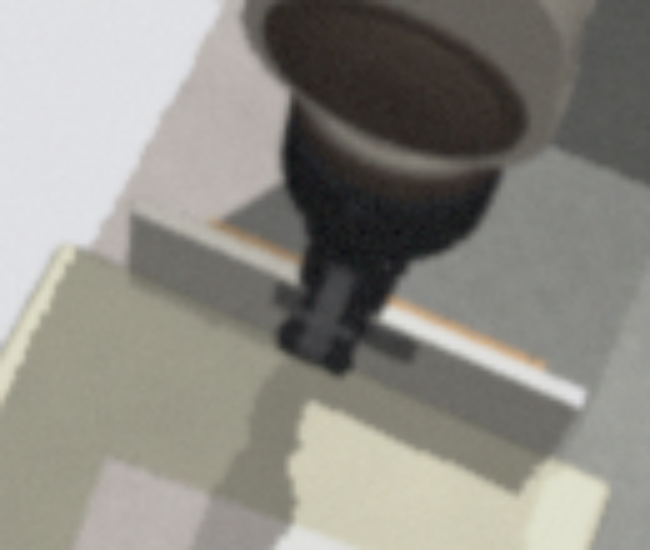

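drive_tool(
  moves="40 0 0 6 0 0 0; 40 0 0 8 0 0 0; 40 0 0 8 0 0 0; 40 0 0 7 0 0 0; 40 0 0 4 0 0 0; 40 0 0 1 0 0 0; 40 0 0 0 0 0 0; 40 0 0 0 0 0 0",
)

```text
t: 43.55
ee_pos: [0.5698, 0.3004, 0.1333]
orientation: [-180.0, 11.4, 28.7]
ft_force: [0.4, -0.4, 0.3]
grip_width: 0.0402
```

```bash
python3 - <<'E'
from h import *
u,n,rpy=gpose(np.radians(28.86),.2);top=np.array([.5717,.303,.1500])
plan([(top-.019*u,rpy,40,2)])
ims=snap("m")
cv2.imwrite("pics/m1.png",np.hstack([cv2.resize(ims["scene"][220:330,370:490],None,fx=3.3,fy=3.3),cv2.resize(ims["top"][150:260,110:230],None,fx=3.3,fy=3.3)]))
E
```

```text
now [0.5698 0.3004 0.1333] [-179.99   11.36   28.73] [27.9 29.3 26.5 98.6 -0.2 89.1] F [ 0.4 -0.4  0.3] w 40.2 t 43.55
40 0 -1 1 0 -0.001 -0.001; 40 0 0 1 -0.001 -0.001 -0.001
2 rows
```

View pics/m1.png

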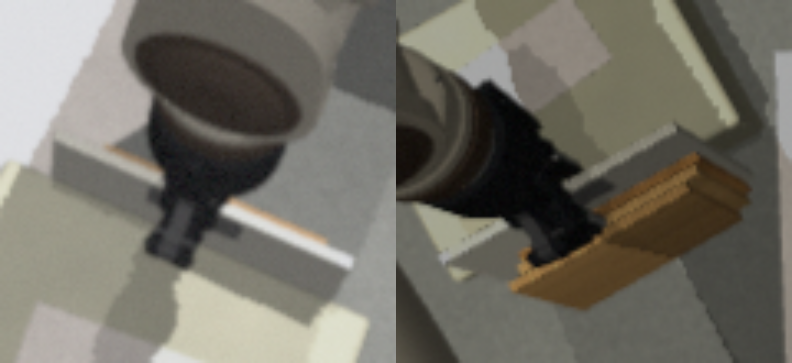

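drive_tool(
  moves="20 0 0 0 0 0 0; 12 0 0 0 0 0 0; 6 0 0 0 0 0 0; 0 0 0 0 0 0 0; 0 0 0 0 0 0 0; 0 0 0 0 0 0 0; 0 0 0 0 0 0 0; 0 0 0 0 0 0 0",
)

```text
t: 44.45
ee_pos: [0.5695, 0.3002, 0.1342]
orientation: [-180.0, 11.4, 28.7]
ft_force: [-0.9, -0.3, 1.3]
grip_width: 0.0071
```

```bash
python3 - <<'E'
from h import *
u,n,rpy=gpose(np.radians(28.86),.2);top=np.array([.5717,.303,.1500])
plan([(top+.1*u,rpy,0,8)])
E
```

```text
now [0.5695 0.3002 0.1342] [-179.99   11.39   28.72] [27.9 29.3 26.6 98.7 -0.2 89.2] F [-0.9 -0.3  1.3] w 7.1 t 44.45
0 0 0 -15 0 0 0; 0 0 0 -14 0 0 0; 0 0 0 -15 0 0 0; 0 0 0 -14 0 0 0; 0 0 0 -15 0 0 -0.001; 0 0 0 -14 0 0 0; 0 0 -1 -15 0 -0.001 -0.001; 0 0 0 -14 -0.001 0 0
8 rows
```

drive_tool(
  moves="0 0 0 -3 0 0 0; 0 0 0 -5 0 0 0; 0 0 0 -6 0 0 0; 0 0 0 -6 0 0 0; 0 0 0 -6 0 0 0; 0 0 0 -6 0 0 0; 0 0 0 -6 0 0 0; 0 0 0 -4 0 0 0",
)

```text
t: 45.25
ee_pos: [0.5775, 0.3045, 0.1776]
orientation: [-180.0, 11.5, 28.7]
ft_force: [-1.3, -1.3, -3.1]
grip_width: 0.0072
```

```bash
python3 - <<'E'
from h import *
plan([([.58,.31,.3],[180,11.4,28.8],0,2)])
ims=snap("n")
cv2.imwrite("pics/n1.png",np.hstack([cv2.resize(ims["scene"][210:330,370:490],None,fx=3.3,fy=3.3),cv2.resize(ims["top"][150:270,110:230],None,fx=3.3,fy=3.3)]))
E
```

```text
now [0.5775 0.3045 0.1776] [-179.99   11.45   28.7 ] [ 27.9  31.3  34.3 104.4  -0.2  89.2] F [-1.3 -1.3 -3.1] w 7.2 t 45.25
0 -10 -2 -60 0 0 -0.001; 0 -10 -2 -61 -0.001 0.001 -0.001
2 rows
```

View pics/n1.png

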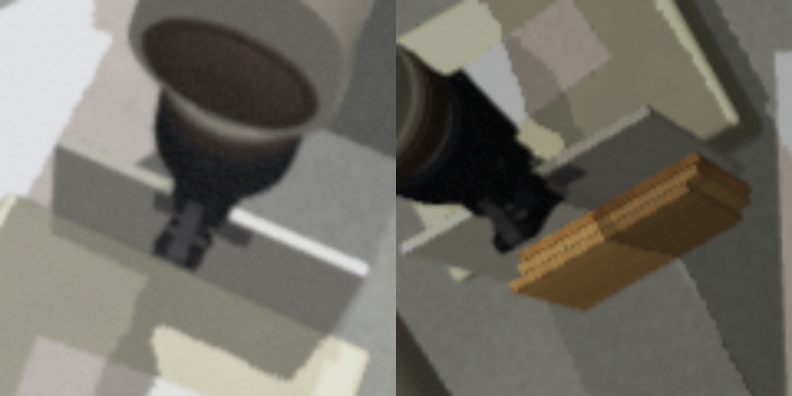

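drive_tool(
  moves="0 0 0 -4 0 0 0; 0 0 0 -6 0 0 0; 0 0 0 -6 0 0 0; 0 0 0 -6 0 0 0; 0 0 0 -6 0 0 0; 0 0 0 -6 0 0 0; 0 0 0 -6 0 0 0; 0 0 0 -6 0 0 0",
)

```text
t: 46.15
ee_pos: [0.5861, 0.3092, 0.2259]
orientation: [-180.0, 11.5, 28.7]
ft_force: [-0.6, -0.5, -2.3]
grip_width: 0.0068
```

drive_tool(
  moves="0 0 0 -6 0 0 0; 0 0 0 -6 0 0 0; 0 0 0 -6 0 0 0; 0 0 0 -6 0 0 0; 0 0 0 -6 0 0 0; 0 0 0 -6 0 0 0; 0 0 0 -6 0 0 0; 0 0 0 -4 0 0 0",
)

```text
t: 46.95
ee_pos: [0.5952, 0.3143, 0.2758]
orientation: [-180.0, 11.3, 28.7]
ft_force: [0.4, 0.4, -2.4]
grip_width: 0.0068
```

```bash
python3 - <<'E'
from h import *
plan([([.58,.31,.3],[180,11.4,28.8],0,2)])
ims=snap("o")
cv2.imwrite("pics/o1.png",np.hstack([cv2.resize(ims["scene"][190:330,360:500],None,fx=2.8,fy=2.8),cv2.resize(ims["top"][140:280,100:240],None,fx=2.8,fy=2.8)]))
E
```

```text
now [0.5952 0.3143 0.2758] [-179.99   11.27   28.75] [ 27.9  40.8  59.7 120.2  -0.2  89.2] F [ 0.4  0.4 -2.4] w 6.8 t 46.95
0 -10 -2 -10 0 -0.001 0; 0 -10 -2 -11 0 -0.001 -0.001
2 rows
```

View pics/o1.png

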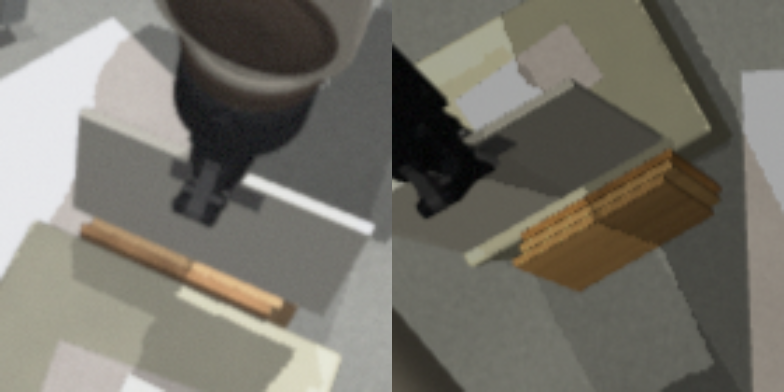

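```bash
python3 - <<'E'
from h import *
Rm=R.from_euler('z',-12.72,degrees=True).as_matrix()
W=lambda l:np.array(l)@Rm.T+[.5754,-.1508,0]
for n,f,boxes in(("top","pics/top_i.png",[(295,230),(365,240)]),("scene","pics/scene_i.png",[(350,165),(325,118)])):
    im=cv2.imread(f);o=[]
    for (x0,y0) in boxes:
        a=cv2.resize(im[y0:y0+40,x0:x0+35],None,fx=11,fy=11,interpolation=2)
        for z,col in((.03,(255,0,0)),(.1,(0,0,255))):
          for y in(.098,-.098):
            L=W([[-.106,y,z],[-.131,y,z]]);p=np.int32((proj(n,L)-[x0,y0]+.5)*11)
            cv2.line(a,tuple(map(int,p[0])),tuple(map(int,p[1])),col,1)
        o.append(a)
    cv2.imwrite(f"pics/ch_{n}.png",np.hstack(o))
E
```

```text
(no output)
```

View pics/ch_top.png

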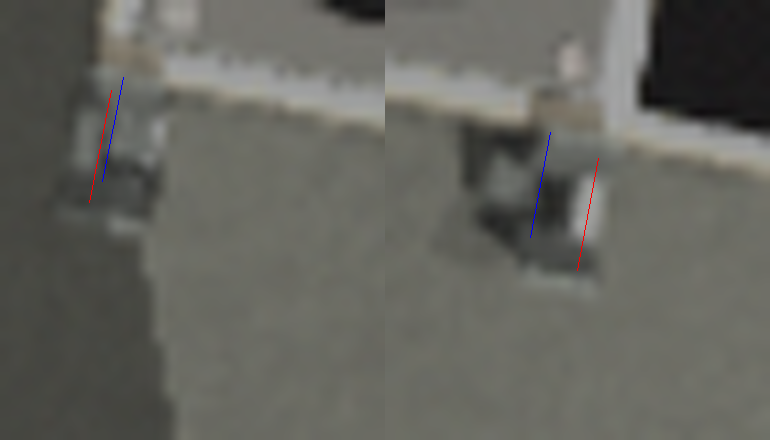

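View pics/ch_scene.png

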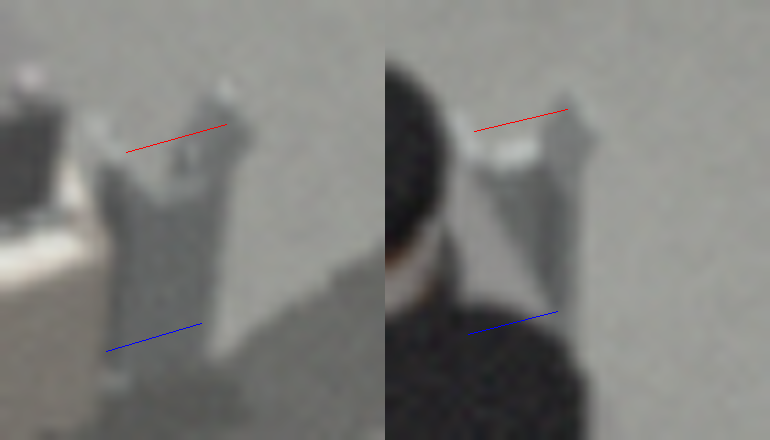

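```bash
python3 - <<'E'
from h import *
plan([([.51,.2,.285],[180,5,12],0,5),([.43,.03,.285],[180,0,-8],0,5),([.455,-.125,.275],[180,0,-12.72],0,6)])
E
```

```text
now [0.5953 0.3144 0.2757] [-179.99   11.25   28.75] [ 27.9  40.8  59.7 120.1  -0.2  89.2] F [ 0.1  0.6 -2.3] w 6.9 t 47.05
0 -26 12 3 0.008 0.022 0.058; 0 -25 13 3 0.008 0.022 0.058; 0 -24 15 2 0.008 0.021 0.058; 0 -24 16 1 0.009 0.022 0.058; 0 -22 18 1 0.008 0.021 0.058; 0 -23 30 2 0.003 0.017 0.07; 0 -21 31 1 0.003 0.017 0.07; 0 -18 33 1 0.003 0.017 0.069
0 -16 34 1 0.003 0.018 0.07; 0 -13 35 0 0.004 0.017 0.069; 0 8 25 2 0 0 0.014; 0 8 25 2 0 0 0.014; 0 8 25 2 0 0 0.014; 0 9 25 1 0 0 0.014; 0 9 24 2 0 0 0.013; 0 9 24 1 0 0 0.014
16 rows
```

drive_tool(
  moves="0 -18 8 2 0.008 0.022 0.05; 0 -24 12 2 0.008 0.022 0.06; 0 -24 15 2 0.008 0.021 0.06; 0 -24 16 1 0.009 0.022 0.06; 0 -22 18 1 0.008 0.021 0.06; 0 -23 28 2 0.003 0.017 0.07; 0 -21 30 1 0.003 0.017 0.07; 0 -18 30 1 0.003 0.017 0.07",
)

```text
t: 47.85
ee_pos: [0.4624, 0.1102, 0.2754]
orientation: [179.6, 2.2, -0.9]
ft_force: [-0.0, -0.5, -2.2]
grip_width: 0.0074
```

```bash
python3 - <<'E'
from h import *
plan([([.43,.03,.285],[180,0,-8],0,4),([.45,-.122,.275],[180,0,-12.72],0,4)])
ims=snap("p")
cv2.imwrite("pics/p1.png",np.hstack([cv2.resize(ims["scene"][150:330,300:500],None,fx=2,fy=2),cv2.resize(ims["top"][100:280,100:300],None,fx=2,fy=2)]))
E
```

```text
now [0.4624 0.1102 0.2754] [179.65   2.21  -0.87] [ 13.3  -2.4   5.6 100.2   0.2 104.1] F [-0.  -0.5 -2.2] w 7.4 t 47.85
0 -8 20 -2 0.002 0.01 0.031; 0 -7 20 -2 0.002 0.009 0.031; 0 -7 21 -2 0.002 0.01 0.031; 0 -6 21 -3 0.003 0.009 0.032; 0 10 37 3 0 0 0.02; 0 11 37 2 0 0 0.021; 0 12 36 3 0 0 0.02; 0 13 36 2 0 0 0.021
8 rows
```

View pics/p1.png

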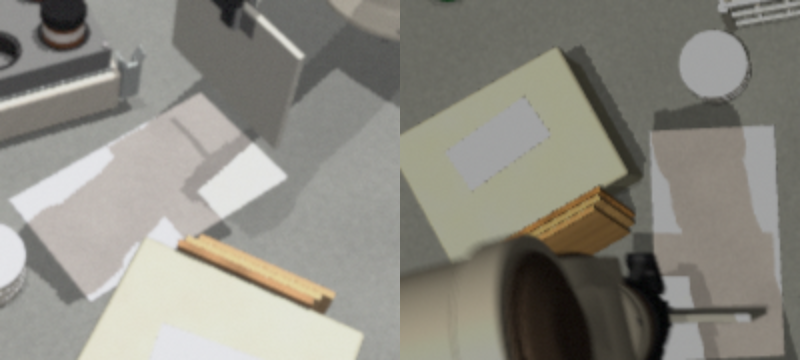

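drive_tool(
  moves="0 -7 20 -2 0.002 0.01 0.031; 0 -7 24 -2 0.002 0.009 0.031; 0 -7 26 -2 0.002 0.01 0.031; 0 -4 28 -3 0.003 0.009 0.032; 0 5 34 0 0 0 0.02; 0 8 34 0 0 0 0.02; 0 8 30 0 0 0 0.02; 0 6 15 0 0 0 0.01",
)

```text
t: 48.75
ee_pos: [0.4355, -0.1086, 0.2864]
orientation: [-179.9, -0.2, -12.2]
ft_force: [0.4, 0.1, -2.3]
grip_width: 0.0068
```

```bash
python3 - <<'E'
from h import *
plan([([.457,-.124,.275],[180,0,-12.72],0,4)])
ims=snap("q")
cv2.imwrite("pics/q1.png",np.hstack([cv2.resize(ims["scene"][60:230,240:440],None,fx=2,fy=2),cv2.resize(ims["top"][150:320,260:460],None,fx=2,fy=2)]))
E
```

```text
now [ 0.4355 -0.1086  0.2864] [-179.89   -0.22  -12.16] [-14.1  -8.    1.7  99.4   0.1  88.1] F [ 0.4  0.1 -2.3] w 6.8 t 48.75
0 6 3 3 0 -0.001 0.002; 0 6 3 3 -0.001 -0.001 0.003; 0 6 2 3 0 -0.001 0.002; 0 6 2 2 -0.001 -0.001 0.003
4 rows
```

View pics/q1.png

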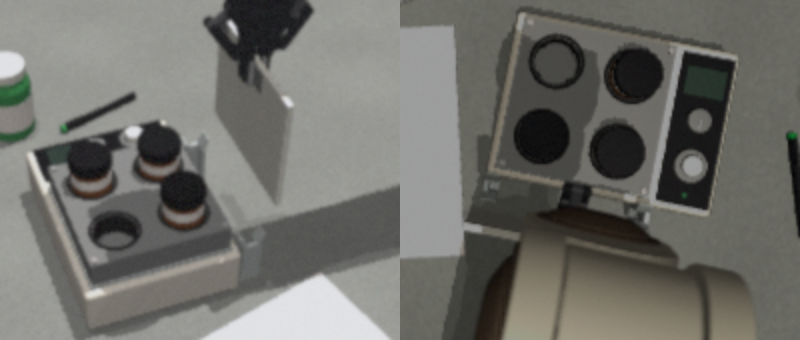

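drive_tool(
  moves="0 5 2 1 0 -0.001 0.002; 0 6 3 2 0 -0.001 0.002; 0 5 2 2 0 -0.001 0.002; 0 3 1 2 0 0 0.002; 0 0 0 0 0 0 0; 0 0 0 0 0 0 0; 0 0 0 0 0 0 0; 0 0 0 0 0 0 0",
)

```text
t: 49.65
ee_pos: [0.4546, -0.1179, 0.2779]
orientation: [-179.8, 0.1, -12.4]
ft_force: [-0.1, 1.3, -1.7]
grip_width: 0.007
```

```bash
python3 - <<'E'
from h import *
plan([([.4603,-.1248,.275],[180,0,-12.72],0,4)])
ims=snap("r")
cv2.imwrite("pics/r1.png",cv2.resize(ims["scene"][70:180,320:420],None,fx=5.4,fy=5.4,interpolation=2))
E
```

```text
now [ 0.4546 -0.1179  0.2779] [-1.7983e+02  8.0000e-02 -1.2400e+01] [-14.6  -5.1   3.3  98.5   0.2  87.8] F [-0.1  1.3 -1.7] w 7.0 t 49.65
0 2 1 1 -0.001 0 0.001; 0 2 1 1 -0.001 0 0.002; 0 2 2 0 0 0.001 0.001; 0 1 1 1 -0.001 0 0.002
4 rows
```

View pics/r1.png

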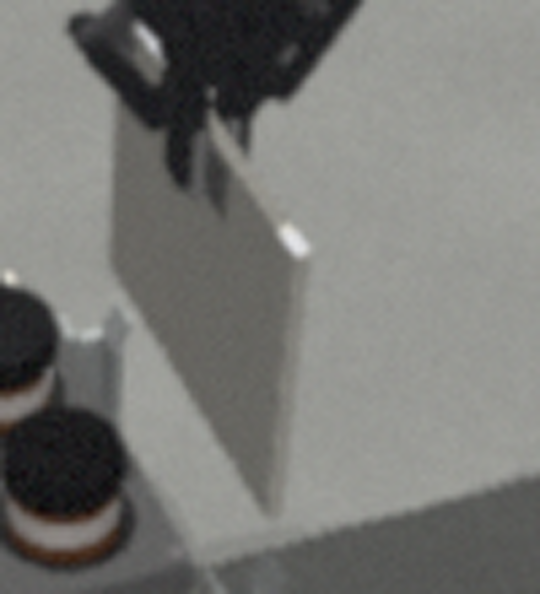

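```bash
cat > gfit.py <<'E'
from h import *
np.set_printoptions(precision=4,suppress=True)
def gfit(uv,labels,o):
    p=o["ee_pos"];Q=R.from_euler('xyz',o["orientation"],degrees=True)
    # guard frame in tool: centre offset (0,a,b), in-plane rot g about tool x ; local y(width)-> tool -y ; up -> -z
    def P(q):
        out=[]
        for (sx,sy,sz) in labels:
            l=np.array([.004*sx,-.095*sy,-.0775*sz])
            l=R.from_rotvec([q[2],0,0]).apply(l)+[0,q[0],q[1]]
            out.append(p+Q.apply(l))
        return np.array(out)
    f=lambda q:(proj("scene",P(q))-uv).ravel()
    r=least_squares(f,[0,.06,0]);return r.x,f(r.x),P(r.x)
E
python3 - <<'E'
from gfit import *
o=env.get_obs()
uv=unz([(112,262),(268,515),(298,258),(280,515),(311,250)],(320,70),5.4)
lab=[(1,-1,-1),(1,1,-1),(1,1,1),(-1,1,-1),(-1,1,1)]
r=gfit(uv,lab,o);print(r)
E
```

```text
(array([-0.002 ,  0.0562, -0.0084]), array([-0.7864, -0.131 , -0.4321,  0.7599, -0.2107, -0.5468,  0.3161,
       -0.06  ,  0.6733,  0.1074]), array([[ 0.4383, -0.2099,  0.1448],
       [ 0.4791, -0.0244,  0.1437],
       [ 0.4794, -0.0236,  0.2987],
       [ 0.4713, -0.0226,  0.1438],
       [ 0.4716, -0.0219,  0.2987]]))
```

drive_tool(
  moves="0 1 1 3 -0.002 0 0.002; 0 2 3 4 -0.001 0 0.002; 0 1 2 4 0 0 0.001; 0 0 0 3 0 0 0; 0 0 0 0 0 0 0; 0 0 0 0 0 0 0; 0 0 0 0 0 0 0; 0 0 0 0 0 0 0",
)

```text
t: 50.55
ee_pos: [0.4571, -0.1255, 0.2625]
orientation: [180.0, 0.1, -12.7]
ft_force: [-0.4, -0.6, -1.5]
grip_width: 0.007
```

```bash
python3 - <<'E'
from h import *
plan([([.460,-.1262,.25],[180,0,-12.72],0,4)])
ims=snap("s")
cv2.imwrite("pics/s1.png",cv2.resize(ims["scene"][80:200,300:410],None,fx=5,fy=5,interpolation=2))
E
```

```text
now [ 0.4571 -0.1255  0.2625] [ 1.7998e+02  8.0000e-02 -1.2740e+01] [-15.3  -5.    1.7  96.8  -0.   87.4] F [-0.4 -0.6 -1.5] w 7.0 t 50.55
0 1 0 3 0 0 0; 0 1 0 3 0 0 0; 0 1 0 3 0 0.001 0; 0 0 0 4 0 0 0
4 rows
```

View pics/s1.png

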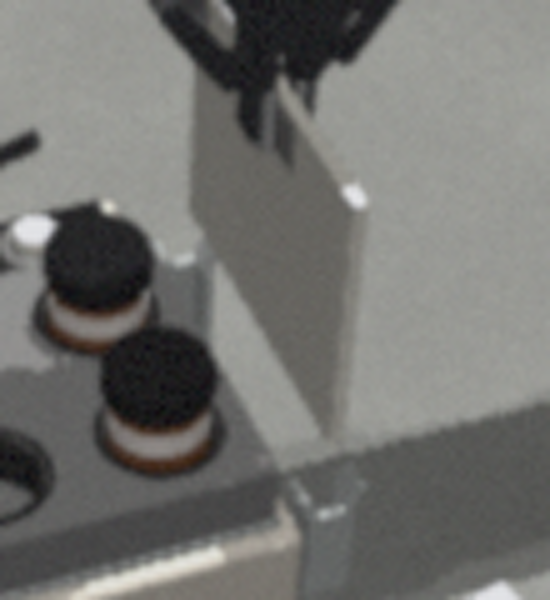

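drive_tool(
  moves="0 1 0 3 0 0 0; 0 1 0 3 0 0 0; 0 0 0 4 0 0 0; 0 0 0 3 0 0 0; 0 0 0 2 0 0 0; 0 0 0 0 0 0 0; 0 0 0 0 0 0 0; 0 0 0 0 0 0 0",
)

```text
t: 51.45
ee_pos: [0.4592, -0.1258, 0.246]
orientation: [180.0, 0.1, -12.7]
ft_force: [0.7, 0.3, -2.3]
grip_width: 0.007
```

```bash
python3 - <<'E'
from h import *
plan([([.460,-.1262,.22],[180,0,-12.72],0,4)])
ims=snap("t")
cv2.imwrite("pics/t1.png",np.hstack([cv2.resize(ims["scene"][120:200,310:400],None,fx=5,fy=5,interpolation=2),cv2.resize(ims["top"][220:300,290:350],None,fx=5,fy=5,interpolation=2)]))
E
```

```text
now [ 0.4592 -0.1258  0.246 ] [ 1.7998e+02  9.0000e-02 -1.2730e+01] [-15.3  -5.1  -0.2  94.9  -0.   87.4] F [ 0.7  0.3 -2.3] w 7.0 t 51.45
0 0 0 6 0 0 0; 0 0 0 7 0 0.001 0; 0 0 0 6 0 0 0; 0 1 0 7 0 0.001 0
4 rows
```

View pics/t1.png

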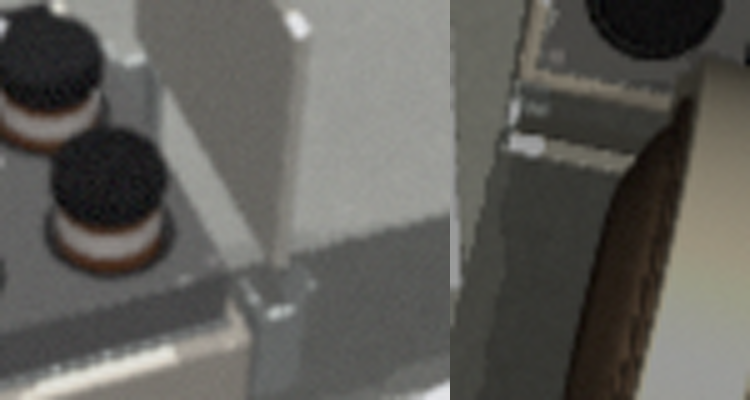

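drive_tool(
  moves="0 0 0 3 0 0 0; 0 0 0 4 0 0 0; 0 0 0 4 0 0 0; 0 0 0 4 0 0 0; 0 0 0 4 0 0 0; 0 0 0 2 0 0 0; 0 0 0 0 0 0 0; 0 0 0 0 0 0 0",
)

```text
t: 52.35
ee_pos: [0.459, -0.1258, 0.2228]
orientation: [180.0, 0.1, -12.7]
ft_force: [0.9, 0.4, -2.5]
grip_width: 0.007
```

```bash
python3 - <<'E'
from h import *
plan([([.460,-.1262,.22],[180,0,-12.72],0,4)])
print(env.get_obs()["ft_torque"])
ims=snap("u")
cv2.imwrite("pics/u1.png",np.hstack([cv2.resize(ims["scene"][120:200,310:400],None,fx=5,fy=5,interpolation=2),cv2.resize(ims["top"][220:300,290:350],None,fx=5,fy=5,interpolation=2)]))
E
```

```text
now [ 0.459  -0.1258  0.2228] [ 1.7998e+02  1.2000e-01 -1.2740e+01] [-15.3  -5.5  -3.2  92.4  -0.   87.4] F [ 0.9  0.4 -2.5] w 7.0 t 52.35
0 0 0 1 0 0.001 0; 0 0 0 1 0 0 0; 0 1 0 0 0 0.001 0; 0 0 0 1 0 0 0
4 rows
[0.00442664 0.00286732 0.03155519]
```

View pics/u1.png

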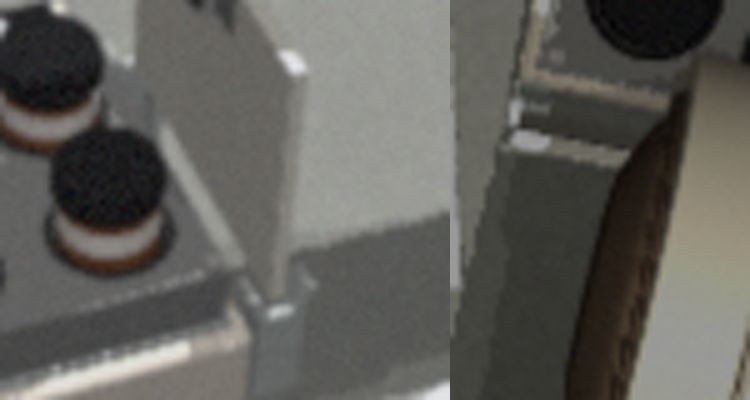

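drive_tool(
  moves="0 1 0 3 0 0 0; 0 0 0 4 0 0 0; 0 0 0 4 0 0 0; 0 0 0 4 0 0 0; 0 0 0 4 0 0 0; 0 0 0 4 0 0 0; 0 0 0 4 0 0 0; 0 0 0 2 0 0 0",
)

```text
t: 53.25
ee_pos: [0.4602, -0.1261, 0.1914]
orientation: [180.0, 0.1, -12.7]
ft_force: [-0.7, 0.3, -3.0]
grip_width: 0.0072
```

drive_tool(
  moves="0 0 0 3 0 0 0; 0 0 0 4 0 0 0; 0 0 0 4 0 0 0; 0 0 0 3 0 0 0; 0 0 0 3 0 0 0; 0 0 0 0 0 0 0; 0 0 0 0 0 0 0; 0 0 0 0 0 0 0",
)

```text
t: 54.05
ee_pos: [0.4601, -0.1261, 0.1727]
orientation: [180.0, 0.1, -12.7]
ft_force: [-0.2, -0.7, -1.3]
grip_width: 0.007
```

drive_tool(
  moves="0 0 0 3 0 0 0; 0 0 0 3 0 0 0; 0 0 0 3 0 0 0; 0 0 0 2 0 0 0; 0 0 0 2 0 0 0; 0 0 0 2 0 0 0; 0 0 0 2 0 0 0; 0 0 0 0 0 0 0",
)

```text
t: 54.85
ee_pos: [0.4605, -0.1261, 0.1667]
orientation: [179.9, -0.6, -12.7]
ft_force: [-0.5, -0.5, -2.1]
grip_width: 0.0069
```

```bash
python3 - <<'E'
from h import *
plan([([.460,-.1262,.15],[180,0,-12.72],0,4)])
ims=snap("v")
cv2.imwrite("pics/v1.png",np.hstack([cv2.resize(ims["scene"][90:210,290:400],None,fx=4,fy=4,interpolation=2),cv2.resize(ims["top"][200:300,290:380],None,fx=4,fy=4.8,interpolation=2)]))
E
```

```text
now [ 0.4605 -0.1261  0.1667] [179.95  -0.59 -12.73] [-15.3  -6.4 -10.2  85.6  -0.   87.4] F [-0.5 -0.5 -2.1] w 6.9 t 54.85
0 0 0 4 0 -0.003 0; 0 0 0 4 0 -0.002 0; 0 0 0 4 0 -0.003 0; 0 -1 0 5 0.001 -0.002 0
4 rows
```

View pics/v1.png

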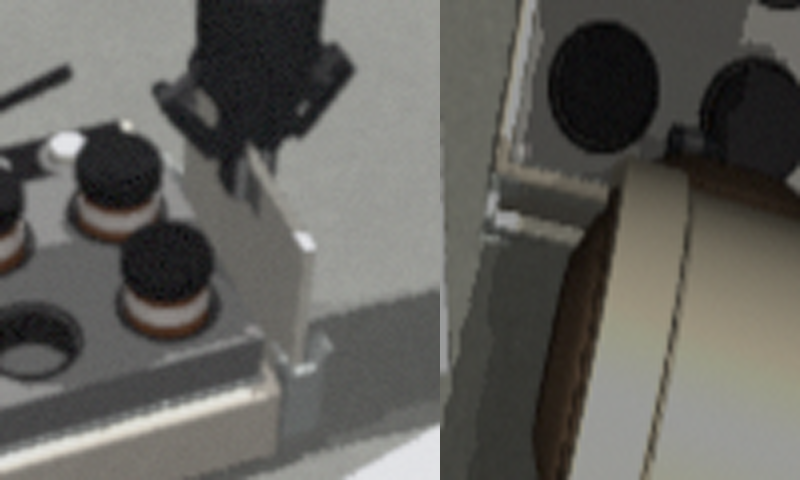

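drive_tool(
  moves="0 0 0 0 0 0.005 0; 0 0 0 0 0 0.005 0; 0 0 0 2 0 0 0; 0 0 0 3 0 0 0; 0 0 0 3 0 0 0; 0 0 0 3 0 0 0; 0 0 0 3 0 0 0; 0 0 0 3 0 0 0",
)

```text
t: 55.75
ee_pos: [0.4597, -0.126, 0.166]
orientation: [179.9, -2.0, -12.7]
ft_force: [-11.4, 2.6, 26.5]
grip_width: 0.0067
```

drive_tool(
  moves="0 0 0 -1 0 -0.015 0; 0 0 0 0 0 -0.015 0; 0 0 0 0 0 0 0; 12 0 0 0 0 0 0; 20 0 0 0 0 0 0; 24 0 0 0 0 0 0; 24 0 0 0 0 0 0; 24 0 0 0 0 0 0",
)

```text
t: 56.55
ee_pos: [0.46, -0.1261, 0.166]
orientation: [179.9, -0.2, -12.7]
ft_force: [0.3, 0.4, 0.5]
grip_width: 0.0241
```

```bash
python3 - <<'E'
from h import *
plan([([.460,-.1262,.25],[180,0,-12.72],24,8)])
ims=snap("w")
cv2.imwrite("pics/w1.png",cv2.resize(ims["scene"][90:210,290:400],None,fx=5,fy=5,interpolation=2))
E
```

```text
now [ 0.46   -0.1261  0.166 ] [179.92  -0.21 -12.74] [-15.3  -6.1 -10.   85.9  -0.1  87.5] F [0.3 0.4 0.5] w 24.1 t 56.55
24 0 0 -10 0 0 0; 24 0 0 -11 0 -0.001 0; 24 0 0 -10 0 0 0; 24 0 0 -11 0 -0.001 0; 24 0 0 -10 0 0 0; 24 0 0 -11 0 -0.001 0; 24 0 0 -10 0.001 0 0; 24 0 0 -11 0 -0.001 0
8 rows
```

View pics/w1.png

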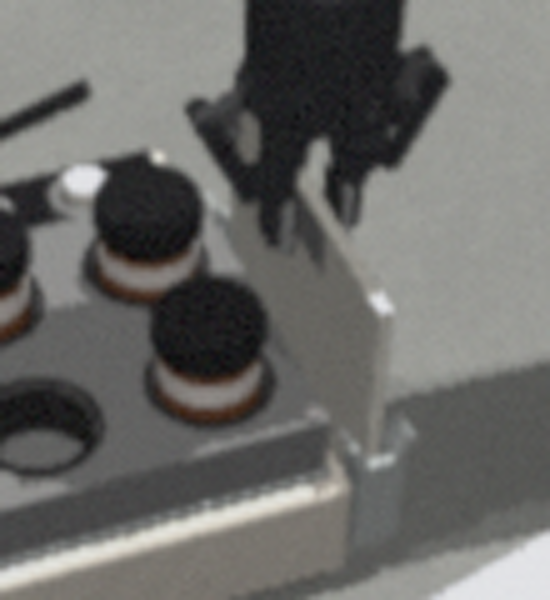

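drive_tool(
  moves="24 0 0 -6 0 0 0; 24 0 0 -10 0 0 0; 24 0 0 -15 0 0 0; 24 0 0 -20 0 0 0; 24 0 0 -30 0 0 0; 24 0 0 -40 0 0 0; 10 -20 0 -20 0 0 0; 0 -40 0 0 0 0 0",
)

```text
t: 57.45
ee_pos: [0.4014, -0.1126, 0.3158]
orientation: [179.9, -0.2, -12.7]
ft_force: [-1.0, -1.1, -0.4]
grip_width: 0.0
```

drive_tool(
  moves="0 -40 0 0 0 0 0; 0 -40 0 0 0 0 0; 0 -40 0 0 0 0 0; 0 0 30 0 0 0 0; 0 0 40 0 0 0 0; 0 0 20 0 0 0 0; 0 0 0 0 0 0 0; 0 0 0 0 0 0 0",
)

```text
t: 58.25
ee_pos: [0.2554, -0.1731, 0.3259]
orientation: [179.7, -1.2, -12.5]
ft_force: [0.5, 0.1, -0.2]
grip_width: -0.0003
```

```bash
cat > z.py <<'E'
from h import *
import sys
ims=snap(sys.argv[1])
cv2.imwrite(f"pics/z_{sys.argv[1]}.png",np.hstack([cv2.resize(ims["scene"][90:230,240:400],None,fx=2.5,fy=2.5,interpolation=2),cv2.resize(ims["top"][140:280,285:445],None,fx=2.5,fy=2.5,interpolation=2)]))
E
python3 z.py x; python3 chk.py y
```

```text
now [ 0.2559 -0.1725  0.3253] [179.71  -1.16 -12.38] [-34.1 -25.5  -7.  107.2   0.2  68.3] F [-0.4 -0.5 -1. ] w 0.2 t 58.45
60 40 -104 5 0.002 -0.004 -0.143; 60 55 -97 5 0.002 -0.003 -0.143; 60 68 -88 6 0.003 -0.003 -0.142; 60 80 -77 5 0.002 -0.004 -0.143; 60 90 -65 6 0.003 -0.003 -0.142
5 rows
```

View pics/z_x.png

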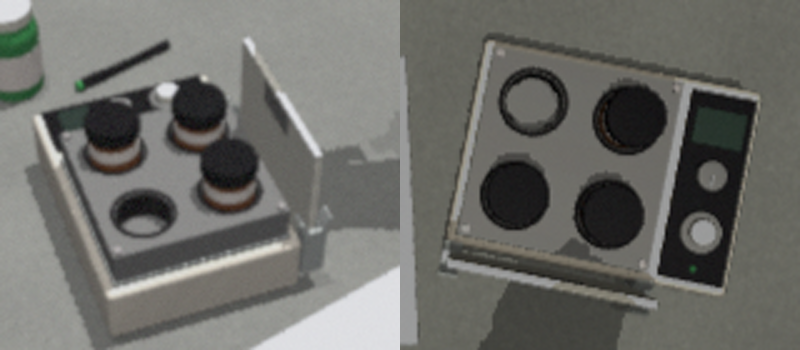

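View pics/chk_y.png

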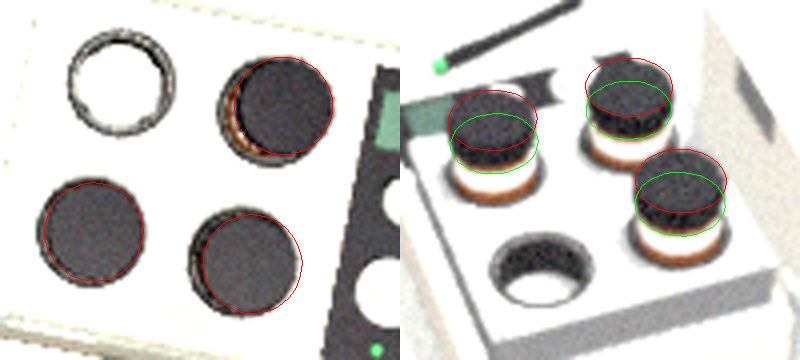

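```bash
python3 - <<'E'
from h import *
t=cv2.imread("pics/top_x.png");s=cv2.imread("pics/scene_x.png")
a=cv2.resize(t[235:275,295:355],None,fx=6.5,fy=6.5,interpolation=2);b=cv2.resize(s[95:195,330:375],None,fx=5.5,fy=5.5,interpolation=2)
h=max(a.shape[0],b.shape[0]);
c=np.zeros((h,a.shape[1]+b.shape[1],3),np.uint8);c[:a.shape[0],:a.shape[1]]=a;c[:b.shape[0],a.shape[1]:]=b
cv2.imwrite("pics/y1.png",c);print(a.shape,b.shape)
E
```

```text
(260, 390, 3) (550, 248, 3)
```

View pics/y1.png

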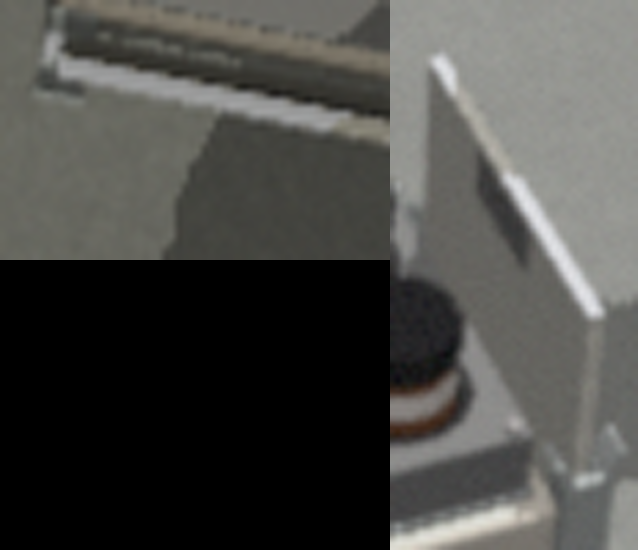

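```bash
python3 - <<'E'
from h import *
np.set_printoptions(precision=4,suppress=True)
S=unz([(203,313),(48,58)],(330,95),5.5);T=np.array([[304.4,244.8],[387,261.8]])
for i in(0,1):
    f=lambda p:np.r_[proj("top",[p])[0]-T[i],proj("scene",[p])[0]-S[i]]
    r=least_squares(f,[.46,-.12,.185]);l=R.from_euler('z',12.72,degrees=True).apply(r.x-[.5754,-.1508,0]);print(r.x,l,f(r.x))
# button
t=cv2.imread("pics/top_x.png");s=cv2.imread("pics/scene_x.png")
cv2.imwrite("pics/bt.png",np.hstack([cv2.resize(t[215:255,385:425],None,fx=9,fy=9,interpolation=2),cv2.resize(s[110:150,285:325],None,fx=9,fy=9,interpolation=2)]))
E
```

```text
[ 0.482  -0.0347  0.1852] [-0.1167  0.0927  0.1852] [ 0.0696 -0.0967  0.1291  0.0006]
[ 0.4403 -0.2157  0.1852] [-0.1175 -0.093   0.1852] [-0.0606  0.0861 -0.1255 -0.0068]
```

View pics/bt.png

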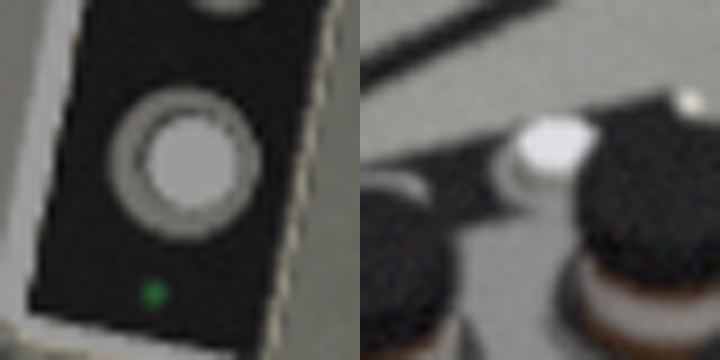

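```bash
python3 - <<'E'
from h import *
np.set_printoptions(precision=4,suppress=True)
T=unz([(193,162)],(385,215),9)[0];S=unz([(300,74)],(240,110),4.5)[0]
f=lambda p:np.r_[proj("top",[p])[0]-T,proj("scene",[p])[0]-S]
r=least_squares(f,[.5,-.28,.09]);print(r.x,f(r.x),R.from_euler('z',12.72,degrees=True).apply(r.x-[.5754,-.1508,0]))
plan([([.4993,-.2785,.2],[180,0,-30],0,8)])
E
```

```text
[ 0.5008 -0.2794  0.095 ] [ 0.0805 -0.1168  0.162   0.017 ] [-0.0444 -0.1419  0.095 ]
now [ 0.2559 -0.1725  0.3253] [179.71  -1.16 -12.38] [-34.1 -25.5  -7.  107.2   0.2  68.3] F [-0.4 -0.5 -1. ] w 0.2 t 58.45
0 32 6 16 0 -0.003 0.038; 0 33 5 16 0 -0.003 0.039; 0 33 4 16 0 -0.002 0.038; 0 33 3 16 0 -0.003 0.039; 0 33 1 16 0 -0.002 0.038; 0 33 0 16 0.001 -0.003 0.039; 0 33 -1 16 0 -0.002 0.038; 0 33 -2 16 0.001 -0.003 0.039
8 rows
```

drive_tool(
  moves="0 30 6 2 0 -0.003 0; 0 35 7 2 0 -0.003 0; 0 37 7 2 0 -0.003 0; 0 37 7 2 0 -0.003 0; 0 37 7 2 0 -0.003 0; 0 35 7 2 0 -0.003 0; 0 30 6 2 0 0 0; 0 10 2 0 0 0 0",
)

```text
t: 59.25
ee_pos: [0.5028, -0.2692, 0.3143]
orientation: [179.7, -0.2, -11.7]
ft_force: [0.1, 0.5, -0.6]
grip_width: -0.0
```

```bash
python3 - <<'E'
from h import *
plan([([.5008,-.2794,.2],[180,0,-12.5],0,8)])
E
```

```text
now [ 0.5028 -0.2692  0.3143] [179.67  -0.2  -11.72] [-28.    9.7  22.8 102.8  -0.3  73.7] F [ 0.1  0.5 -0.6] w -0.0 t 59.25
0 0 1 14 0.001 0 0.002; 0 0 1 14 0.001 -0.001 0.002; 0 0 1 14 0.001 0 0.002; 0 0 1 14 0.001 -0.001 0.002; 0 0 2 15 0 0 0.001; 0 0 1 14 0.001 -0.001 0.002; 0 0 2 15 0 0 0.001; 0 0 1 14 0.001 -0.001 0.002
8 rows
```

drive_tool(
  moves="0 0 3 14 0.001 0 0; 0 0 3 18 0.001 -0.001 0; 0 0 3 20 0.001 0 0; 0 0 1 20 0.001 -0.001 0; 0 0 0 20 0.001 0 0; 0 0 0 20 0 0 0; 0 0 0 10 0 0 0; 0 0 0 0 0 0 0",
)

```text
t: 60.05
ee_pos: [0.5068, -0.2717, 0.1838]
orientation: [-179.9, 0.3, -11.0]
ft_force: [0.6, 0.4, 0.2]
grip_width: -0.0001
```

```bash
python3 - <<'E'
from h import *
plan([([.5008,-.2794,.13],[180,0,-12.5],0,8)])
E
```

```text
now [ 0.5068 -0.2717  0.1838] [-179.88    0.29  -10.99] [-28.2   7.9   6.1  88.5   0.   72.8] F [0.6 0.4 0.2] w -0.1 t 60.05
0 -1 1 7 0 0.001 0.003; 0 0 1 7 0 0.001 0.003; 0 -1 1 7 0 0.001 0.003; 0 0 1 7 0 0 0.003; 0 -1 1 6 -0.001 0.001 0.004; 0 0 1 7 0 0 0.003; 0 -1 1 6 -0.001 0.001 0.004; 0 0 2 7 0 0 0.003
8 rows
```

drive_tool(
  moves="0 -1 2 5 0 0.001 0.003; 0 -2 3 8 0 0.001 0.003; 0 -1 3 8 0 0.001 0.003; 0 -1 1 8 0 0 0.003; 0 0 0 8 0 0 0.004; 0 0 0 4 0 0 0.003; 0 0 0 0 0 0 0; 0 0 0 0 0 0 0",
)

```text
t: 60.85
ee_pos: [0.5005, -0.2802, 0.142]
orientation: [-179.9, -0.1, -12.2]
ft_force: [0.3, 0.8, 0.4]
grip_width: 0.0003
```

```bash
python3 - <<'E'
from h import *
plan([([.5008,-.2794,.105],[180,0,-12.5],0,8)])
im=imaging.read_camera("top");cv2.imwrite("pics/aa.png",cv2.resize(im[190:270,370:450],None,fx=6,fy=6))
s=imaging.read_camera("scene");cv2.imwrite("pics/ab.png",cv2.resize(s[80:180,250:400],None,fx=5,fy=5))
E
```

```text
now [ 0.5005 -0.2802  0.142 ] [-1.7994e+02 -7.0000e-02 -1.2150e+01] [-29.3   7.3   0.9  83.5   0.1  72.9] F [0.3 0.8 0.4] w 0.3 t 60.85
0 0 0 5 0 0 0.001; 0 0 0 5 0 0 0.001; 0 0 0 4 0 0 0.001; 0 0 0 5 0 0 0.001; 0 0 0 4 0 0 0.001; 0 0 0 5 0 0 0; 0 0 0 4 -0.001 -0.001 0.001; 0 0 -1 5 0 0 0
8 rows
```

View pics/ab.png

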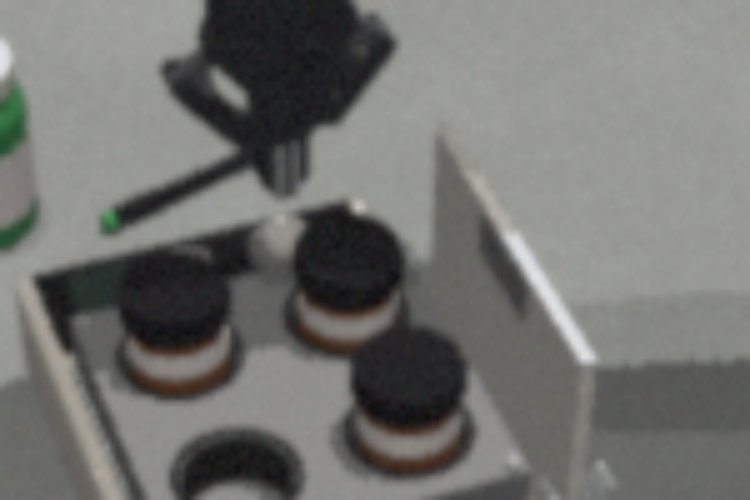

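Fingertips (285,180) hover directly above the button (280,240); press.

drive_tool(
  moves="0 0 0 5 0 0 0; 0 0 0 5 0 0 0; 0 0 0 5 0 0 0; 0 0 0 5 0 0 0; 0 0 0 4 0 0 0; 0 0 0 3 0 0 0; 0 0 0 3 0 0 0; 0 0 0 3 0 0 0",
)

```text
t: 61.75
ee_pos: [0.5012, -0.2803, 0.1077]
orientation: [-180.0, -0.2, -12.1]
ft_force: [-2.4, 1.8, 23.4]
grip_width: -0.0003
```

drive_tool(
  moves="0 0 0 1 0 0 0; 0 0 0 1 0 0 0; 0 0 0 -5 0 0 0; 0 0 0 -15 0 0 0; 0 0 0 -30 0 0 0; 0 0 0 -40 0 0 0; 0 0 0 -40 0 0 0; 0 0 0 -40 0 0 0",
)

```text
t: 62.55
ee_pos: [0.4982, -0.2789, 0.2812]
orientation: [-179.9, 0.2, -12.1]
ft_force: [1.2, -0.2, -0.1]
grip_width: -0.0003
```

drive_tool(
  moves="0 -20 0 -10 0 0 0; 0 -40 0 0 0 0 0; 0 -40 0 0 0 0 0; 0 -40 0 0 0 0 0; 0 -40 0 0 0 0 0; 0 -30 0 0 0 0 0; 0 -10 0 0 0 0 0; 0 0 0 0 0 0 0",
)

```text
t: 63.35
ee_pos: [0.2777, -0.2313, 0.3034]
orientation: [179.7, -0.8, -12.1]
ft_force: [0.8, 0.1, 0.6]
grip_width: 0.0002
```

```bash
python3 z.py fin; python3 chk.py fin2
```

```text
now [ 0.2793 -0.2317  0.3021] [179.82  -0.65 -12.  ] [-3.98e+01 -1.91e+01 -5.50e+00  1.03e+02  1.00e-01  6.22e+01] F [0.1 0.3 0.7] w 0.4 t 63.55
60 34 -114 0 0.001 -0.002 -0.141; 60 50 -108 1 0.002 -0.002 -0.141; 60 65 -100 1 0.001 -0.002 -0.142; 60 78 -90 0 0.002 -0.002 -0.141; 60 90 -78 0 0.001 -0.002 -0.142
5 rows
```

View pics/z_fin.png

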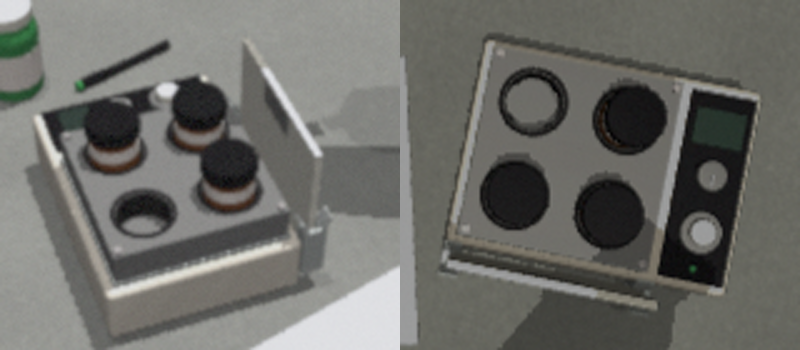

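View pics/scene_fin.png

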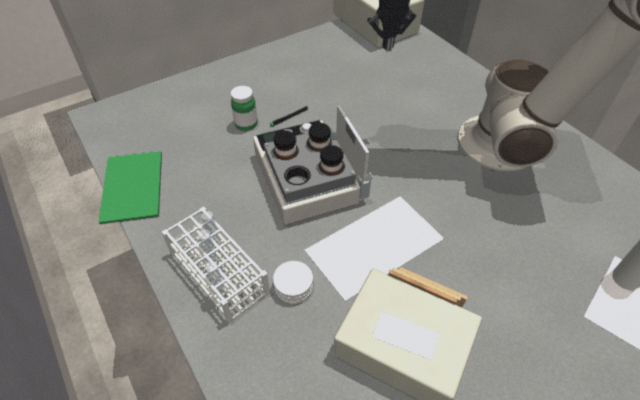

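View pics/chk_fin2.png

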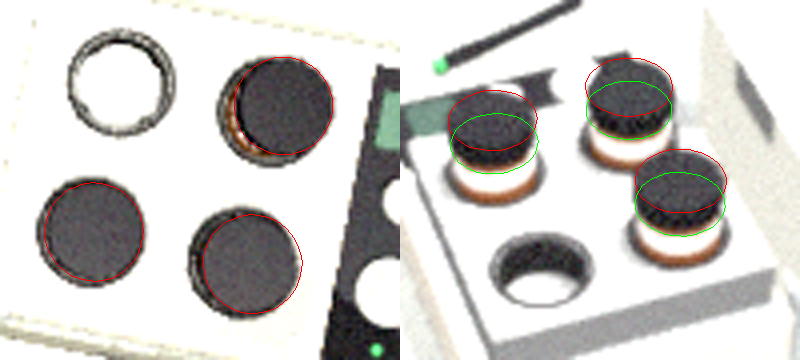

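```bash
python3 - <<'E'
import cv2,numpy as np
for f in("top0","top_i","top_x","top_y","top_fin","top_fin2"):
    im=cv2.imread(f"pics/{f}.png")[240:255,395:410].astype(int)
    d=im[:,:,1]-im[:,:,2];i=np.unravel_index(d.argmax(),d.shape);print(f,i,im[i],im[:,:,1].sum()-im[:,:,2].sum())
E
```

```text
top0 (np.int64(7), np.int64(7)) [53 93 42] 169
top_i (np.int64(7), np.int64(7)) [54 93 42] 161
top_x (np.int64(7), np.int64(7)) [51 89 40] 130
top_y (np.int64(7), np.int64(7)) [51 90 41] 171
top_fin (np.int64(7), np.int64(7)) [52 90 40] 38
top_fin2 (np.int64(7), np.int64(7)) [51 90 40] 57
```

```bash
python3 - <<'E'
from rig import env
print(env.hand_in())
E
```

```text
the job is handed in; nothing more can be done
None
```

The three pots present are in the shaker, the guard is in its channels, and the start button was pressed after everything was in place. The job is handed in at about 64 s.

**Pots:** They went into the front-right, back-right and front-left sockets, twisted to and fro while pushed down. Each stopped moving under 25–34 N, at the expected floor height. The front-right pot first sat about 2–3 mm off at the cap, leaning slightly, so I gripped it again and straightened it. In the last pictures all three caps are within about one pixel (roughly 2 mm) of where they should be.

**Guard:** It was the rear panel of the stack, and I drew it out along its lean. The three boards are still standing and now lean on the box. After seating, both top corners measured 0.185 m high, so it is level, with its foot at 0.030 m. It did not move further under 26 N.

**Button:** It was pressed to a hard stop at 23 N, well over its 5 N spring. The travel I work out from the camera heights is about 4.3 mm at that reading, against the nominal 6 mm. The button height is only good to about 2 mm. I then pressed about 2 mm more without reading the height. The indicator light looked the same before and after, so full travel rests on the force reading.

**Bystanders:** The dishes, jar and marker stand where they were in the final picture.

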